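# Clear the stone-trimming bench

### The arm

A 6-joint arm with a two-finger parallel gripper is mounted at the origin on the work surface. World frame = base frame: x ahead of the robot, y to its left, z up, the work surface at z = 0. Lengths are in m, angles in rad, forces in N, time in s.
With the tool pointing down it reaches from about 0.35 to 0.975 m from the base axis. Payload 4.9 kg.
Tool frame: the origin (TCP) lies midway between the tips of the shut fingers; the grasp point (between the pads) lies 19 mm behind it (ctrl.tcp_to_grasp is the z of the grasp point in the tool frame, in m); z points along the fingers, y is the line along which they close (so a half turn about z gives the same grasp; the last joint's range is limited). The gripper opens to 85 mm and grips with 20 to 120 N. Pads are 22 mm wide; open, the fingers measure 114 mm over their backs; the gripper's body (76 mm by 85 mm) begins 54 mm behind the grasp point. The pads swing forward as they close: fully open they stand 13 mm farther back than shut.
Start: joints at [1.094, 0.053, 1.613, -0, 1.476, -0.119], TCP at [0.219, 0.585, 0.231] pointing down, gripper open.
Joint ranges: [-3.01, 3.01], [-1.01, 2.22], [0.06, 2.58], [-1.02, 4.17], [0.09, 2.62], [-3.14, 3.14]. Speed limits (rad/s): [2.57, 2.57, 3.14, 3.14, 3.14, 3.14].

### API

Orientations are given as a rotation vector (axis times angle).
In Python, from plant import ctrl gives the robot as it stands.
- The arm moves only by the shell command python3 -m pendant 'ROWS' [FORCE]. ROWS is a JSON list of rows, 1 to 5 of them, each of 7 numbers: the opening from 0.0 (shut) to 1.0 (fully open), then dx, dy, dz in m, then a rotation vector rx, ry, rz in rad; each row shifts and turns the commanded pose from where the row before left it, along the tool's axes as they then stand; what a row does not reach is not made up. A row lasts 1/12 s, in which the tool goes at most 0.0417 m and 0.125 rad, less where a joint would pass 70% of its speed; a pose out of reach is approached as far as the arm can. The fingers move at their own pace and stop on an object; FORCE is the grip in N (left out, the last holds). Time passes only in rows, so rows that do not move let the fingers close. It prints the time, the measured TCP pose, the force, the opening and the grip force at its end.
- ctrl.state(): the state, without advancing time (a new reading comes with each control period).
- ctrl.camera(name): name is "side" or "top"; returns a dict with "image" (420x560x3 uint8, red, green, blue), "fx", "fy", "cx", "cy" (pixels), "dist_coeffs" ([k1, k2, p1, p2, k3] as OpenCV has them; the pictures are not rectified), "xyz" and "orientation" of the camera in the world. Camera axes: x right, y down, z forward; pixel columns grow to the right and rows downward; lengths in m; the calibration is good to about 2 mm. A picture is of the moment at which its call begins. There is no depth.
- ctrl.job_done(): hands the job in; it is judged then, once.
Trained networks look in the newest picture that a camera, given by its name, has taken for a name from the list of things; names that differ only in an ending like _2 or _b are one class to them, and where a whole thing is asked for, a point or a joint stands for the part that bears it (a point fixed in the world has none). Each returns a list of dicts, best first, with "confidence" (0 to 1); they miss things now and then, are a little off and sometimes report something else, mostly with a low value. They report only what shows in the picture. A call takes as long as a camera call.
- ctrl.recognise(camera, query): "location" ([column, row] in pixels, amid what is visible of it).
The state is a dict: "t": time; "qpos": joint angles; "qvel": joint speeds; "effort": joint torques, N m; "tcp_pos": TCP position; "tcp_rot": TCP orientation; "ft_force": force on the tool from outside, world axes, zero at the start; "ft_torque": the same for the moment, N m; "finger_gap": opening from 0.0 (shut) to 1.0 (fully open); "finger_force": force on a finger pad.
Only numpy, scipy, OpenCV 4.12 (cv2) and the standard library are available. Lean on these libraries where they do the work, as an engineer would, in place of code of your own. Each camera call takes 0.05 s, during which the arm holds its last target. There are 200 camera calls.

### The job

Clear the bench after stone trimming. Walk the long sawn sandstone prism end over end to the grey felt mat: stand it up on the end nearer the mat and lay it over towards the mat, then stand it up on its other end and lay it over again, never lifting it clear of the shelf, and leave it lying on the mat, straightened by sliding if need be. Push every short sandstone offcut down through the sprung flap in the top of the steel scrap bin, and only when all that is done press the desk bell's plunger down to its stop and let it up; leave the nugget, the flint, the chalk and the loupe where they are.

Things in the scene. Friction and masses are not known exactly. Their poses are not given: they have to be found in the camera images.
- prism: sawn sandstone bar, 160 x 40 x 40 mm, about 0.56 kg; origin at the centre of the face underneath at the start (20 mm off the bar's axis), x along its length, at first roughly world y. Stands steadily on either end. Gripped lightly (about 8 N) across its 40 mm near an end, it turns between the finger pads as that end is raised
- prism_a (a point): centre of the prism's end face that is nearer the mat at the start (at -80 mm along its x); 20 mm above the shelf when lying
- prism_b (a point): centre of the prism's other end face (at +80 mm along its x)
- mat: grey felt mat lying fixed on the shelf, 120 mm (its x) by 210 mm (its y), flat (under 1 mm thick, does not catch); origin at its centre. One end-over-end step carries the prism 200 mm; the mat lies about two steps from the start towards -y
- offcut1: short sawn sandstone offcut, 64 mm long (x), 30 wide (y), 28 high, one end (+x) narrower, 24 mm wide, and broken askew; 0.1 kg; origin at the centre of its underside. Two to four of the four offcuts are present
- offcut2: like offcut1 but 72 mm long
- offcut3: like offcut1 but 78 mm long
- offcut4: like offcut1 but 68 mm long
- bin: closed steel scrap bin fixed to the shelf, 200 mm (x) by 180 mm (y), 200 mm high, walls and top 4 mm, hollow; origin at the centre of its underside. In its top is an opening 123 mm (x) by 130 mm (y), closed by the flap
- bin_mouth (a point): centre of the opening, level with the bin's top; axes as the bin's
- flap (a joint): angle of the flap, 0 shut and level with the bin's top, growing to 1.35 rad as it swings down into the bin about its hinge, which runs along the bin's y at the opening's -x edge (the robot's side). A spring shuts it (about 0.06 N m shut, 0.13 N m fully open): an offcut laid on its middle stays on top until pushed down
- bell_base: steel desk bell fixed to the shelf, 90 mm across, dome 48 mm high; origin at the centre of its underside
- bell_top (a point): centre of the top face of the bell's plunger head, 28 mm across, 68 mm above the shelf when up
- bell (a joint): how far the plunger is pressed, 0 up to 0.009 m at its stop; springs back; about 1.4 N to start, 5.4 N at the stop
- nugget: chalcopyrite nugget, brassy, knobbly, about 65 x 40 mm, 44 high; stays where it is
- flint: grey flint core, cone 68 mm across, 64 high; stays where it is
- chalk: cream chalk lump, about 80 x 55 mm, 50 high; stays where it is
- loupe: bone-handled loupe lying flat, 133 mm long, 52 wide, 16 high; stays where it is

How it is judged:
On the way, in this order (a step that is already met when the one before it is completed fails the run):
1. the prism stands on the end that was nearer the mat (height (world z) of prism_b above 0.15 m and height (world z) of prism_a below 0.02 m), for 0.2 s.
2. it has been laid over towards the mat (height (world z) of each of prism_a, prism_b below 0.03 m and horizontal distance between prism_b and mat below 0.22 m), for 0.2 s.
3. it stands on its other end (height (world z) of prism_a above 0.15 m and height (world z) of prism_b below 0.02 m), for 0.2 s.
4. it lies on the mat (height (world z) of each of prism_a, prism_b below 0.03 m and x of prism_a in the frame of mat between -0.045 and 0.045 m and y of prism_a in the frame of mat between -0.105 and 0.105 m and x of prism_b in the frame of mat between -0.045 and 0.045 m and y of prism_b in the frame of mat between -0.105 and 0.105 m), for 0.2 s.
5. with the prism on the mat, every offcut in the bin and the flap shut, the bell plunger is pressed to its stop (all of step 4 and x of offcut1 in the frame of bin between -0.1 and 0.1 m and y of offcut1 in the frame of bin between -0.09 and 0.09 m and z of each of offcut1, offcut2, offcut3, offcut4 in the frame of bin below 0.17 m and x of offcut2 in the frame of bin between -0.1 and 0.1 m and y of offcut2 in the frame of bin between -0.09 and 0.09 m and x of offcut3 in the frame of bin between -0.1 and 0.1 m and y of offcut3 in the frame of bin between -0.09 and 0.09 m and x of offcut4 in the frame of bin between -0.1 and 0.1 m and y of offcut4 in the frame of bin between -0.09 and 0.09 m and value of joint flap below 0.15 rad and value of joint bell above 0.0078 m), for 0.05 s.
At the end, for the whole second after the job is handed in: The prism lies at rest on the mat (the centres of both end faces within 45 mm of the mat's long middle line and within its 210 mm length), every offcut present is inside the bin, the flap is shut (within 0.15 rad) and the bell plunger is up again (within 2 mm) (all of step 4 and x of offcut1 in the frame of bin between -0.1 and 0.1 m and y of offcut1 in the frame of bin between -0.09 and 0.09 m and z of each of offcut1, offcut2, offcut3, offcut4 in the frame of bin below 0.17 m and x of offcut2 in the frame of bin between -0.1 and 0.1 m and y of offcut2 in the frame of bin between -0.09 and 0.09 m and x of offcut3 in the frame of bin between -0.1 and 0.1 m and y of offcut3 in the frame of bin between -0.09 and 0.09 m and x of offcut4 in the frame of bin between -0.1 and 0.1 m and y of offcut4 in the frame of bin between -0.09 and 0.09 m and value of joint flap below 0.15 rad and value of joint bell below 0.002 m and linear speed of prism below 0.02 m/s); the robot touches nothing.
It fails at once if the prism is lifted clear of the shelf (both ends more than 50 mm up) (height (world z) of each of prism_a, prism_b above 0.05 m).
It fails at once if the nugget is moved more than 50 mm (distance of nugget from where it was at the start of the episode above 0.05 m).
It fails at once if the flint is moved more than 50 mm (distance of flint from where it was at the start of the episode above 0.05 m).
It fails at once if the chalk is moved more than 50 mm (distance of chalk from where it was at the start of the episode above 0.05 m).
It fails at once if the loupe is moved more than 50 mm (distance of loupe from where it was at the start of the episode above 0.05 m).
Of offcut1, offcut2, offcut3, offcut4 only 2 to 4 are there at a start; the rules pass over those that are not, and their reading is None.
At some moment in a run one of offcut1, offcut2, offcut3, offcut4 may be knocked a few centimetres aside while the robot is not near it.
Once in a run the grip may slacken for a moment while it holds something.
It also fails if it takes over 210 s, if anything falls off the work surface, if the arm or the gripper's body presses on something with over 40 N, if the wrist force passes 120 N, or if a joint passes its speed limit or range.

## Working session

There is one attempt and no reset: what is moved stays moved. The work goes in short steps, Python scripts to look and compute and a shell command to move; the robot and the scene stay as the last step left them, time stands still between calls to the robot, and variables do not carry over. Pictures are saved under pics/ and viewed, at most 14 in all, crops included, and the job is handed in when it is done.

```bash
ls; mkdir -p pics; cat > h.py <<'E'
import numpy as np, cv2
from scipy.spatial.transform import Rotation as R
from plant import ctrl
def Rm(o):
    o=np.array(o,float)
    return o if o.shape==(3,3) else (R.from_rotvec(o).as_matrix() if o.size==3 else R.from_quat(o).as_matrix())
def ray(c,uv):
    K=np.array([[c['fx'],0,c['cx']],[0,c['fy'],c['cy']],[0,0,1]])
    p=cv2.undistortPoints(np.array([[uv]],float),K,np.array(c['dist_coeffs'],float))[0,0]
    d=Rm(c['orientation'])@np.array([p[0],p[1],1]); return np.array(c['xyz'],float),d
def at_z(c,uv,z):
    o,d=ray(c,uv); return o+d*(z-o[2])/d[2]
def proj(c,P):
    K=np.array([[c['fx'],0,c['cx']],[0,c['fy'],c['cy']],[0,0,1]])
    M=Rm(c['orientation']).T; P=np.atleast_2d(np.array(P,float))
    return cv2.projectPoints(P,cv2.Rodrigues(M)[0],-M@np.array(c['xyz'],float),K,np.array(c['dist_coeffs'],float))[0][:,0]
def tri(c1,u1,c2,u2):
    a,d=ray(c1,u1);b,e=ray(c2,u2)
    s=np.linalg.lstsq(np.c_[d,-e],b-a,rcond=None)[0]
    p,q=a+s[0]*d,b+s[1]*e; return (p+q)/2,np.linalg.norm(p-q)
def save(c,n,crop=None,s=1):
    im=c['image'][:,:,::-1]
    if crop: im=im[crop[1]:crop[3],crop[0]:crop[2]]
    cv2.imwrite('pics/'+n,cv2.resize(im,None,fx=s,fy=s,interpolation=cv2.INTER_CUBIC))
E
python3 - <<'E'
from h import *
T=ctrl.camera('top');S=ctrl.camera('side')
for n,c in(('top',T),('side',S)):
    save(c,n+'1.png'); print(n,c['fx'],c['cx'],c['xyz'],c['orientation'],c['dist_coeffs'])
for q in 'prism mat offcut1 bin flap bell_base bell_top nugget flint chalk loupe'.split():
    for n in('top','side'):
        print(q,n,[(np.round(r['location']).tolist(),round(r['confidence'],2)) for r in ctrl.recognise(n,q)][:6])
s=ctrl.state();print(s); print(ctrl.tcp_to_grasp)
E
```

```text
pics
top 427.7957142664298 287.1785906111849 [ 0.39139893 -0.04042906  1.07197535] [-2.18619522  2.13992264 -0.12227712] [-0.06501528  0.          0.          0.          0.        ]
side 522.4641419248063 277.3205774641667 [ 0.43365675 -1.15103775  0.8682415 ] [-2.13913136  0.07461564 -0.01245061] [-0.20219609  0.          0.          0.          0.        ]
prism top [([163.0, 233.0], 0.7)]
prism side [([261.0, 190.0], 0.86)]
mat top [([316.0, 234.0], 0.7), ([122.0, 173.0], 0.35), ([459.0, 180.0], 0.27)]
mat side [([262.0, 271.0], 0.67), ([301.0, 162.0], 0.59), ([347.0, 225.0], 0.26)]
offcut1 top [([273.0, 166.0], 0.92), ([247.0, 135.0], 0.83), ([174.0, 169.0], 0.82), ([304.0, 131.0], 0.53)]
offcut1 side [([319.0, 237.0], 0.82), ([346.0, 226.0], 0.73), ([364.0, 252.0], 0.71), ([311.0, 194.0], 0.66), ([329.0, 331.0], 0.35), ([337.0, 199.0], 0.32)]
bin top [([459.0, 180.0], 0.66)]
bin side [([331.0, 332.0], 0.84)]
flap top [([473.0, 191.0], 0.92), ([164.0, 231.0], 0.75)]
flap side [([317.0, 299.0], 0.9)]
bell_base top [([128.0, 178.0], 0.56)]
bell_base side [([301.0, 175.0], 0.73)]
b
[... 384 characters left out ...]
 [([221.0, 333.0], 0.91)]
{'t': 1.2, 'qpos': array([ 1.09397653e+00,  5.26616817e-02,  1.61289324e+00,  1.47036927e-05,
        1.47595849e+00, -1.19039932e-01]), 'qvel': array([-0.00028143,  0.00022605, -0.00107878, -0.00110717,  0.00092683,
       -0.00055447]), 'effort': array([ 9.93072990e-05, -3.93676150e+01, -3.70465314e+01, -7.29778776e-05,
        4.65085559e-04,  1.68317424e-06]), 'tcp_pos': array([0.21888967, 0.58541249, 0.23133139]), 'tcp_rot': array([5.59007110e-01, 3.09144905e+00, 1.25734974e-04]), 'ft_force': array([-0.80156224,  0.72944475, -0.13026486]), 'ft_torque': array([-0.01932713, -0.02724327, -0.00454681]), 'finger_force': 0.0, 'finger_gap': 1.0000474982530783}
-0.0187
```

View pics/top1.png

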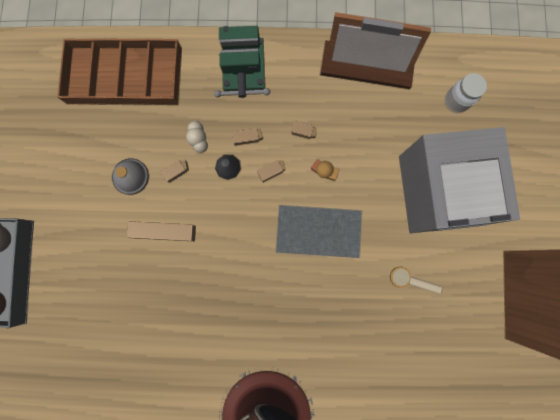

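View pics/side1.png

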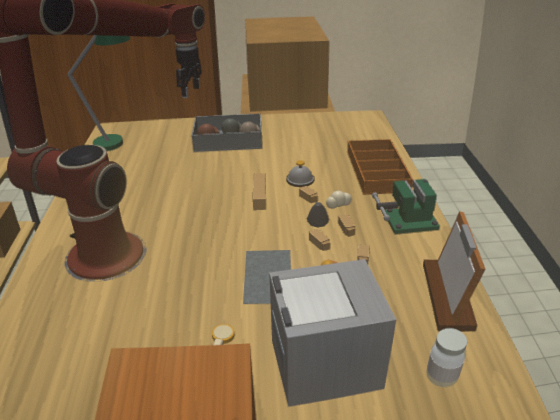

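The top view shows the prism at (160,231), the mat at (319,231), and four offcuts at (176,170), (247,136), (271,171) and (304,131). The bell is at (130,176), the bin top at (473,190) and the nugget at (325,170). The side view agrees with this. Next I'll zoom in for edges.

```bash
python3 - <<'E'
from h import *
T=ctrl.camera('top');S=ctrl.camera('side')
save(T,'t2.png',(110,110,370,260),3)
save(S,'s2.png',(225,150,425,350),3)
import pickle;pickle.dump((T,S),open('c0.pkl','wb'))
rec=dict(o4=((174,169),(309,194)),o247=((247,135),(346,226)),o271=((272,167),(319,238)),o304=((304,131),(364,252)),flint=((228,166),(319,216)),nug=((326,172),(325,264)),prism=((163,233),(261,190)),chalk=((197,138),(338,202)))
for k,(a,b) in rec.items(): print(k,*np.round(tri(T,a,S,b)[0],3),at_z(T,a,.014).round(3))
print('mat',at_z(T,(319,231),0))
E
```

```text
o4 0.599 0.249 0.012 [0.599 0.249 0.014]
o247 0.688 0.067 0.01 [0.69  0.067 0.014]
o271 0.603 0.001 0.022 [0.609 0.001 0.014]
o304 0.705 -0.078 0.024 [ 0.704 -0.078  0.014]
flint 0.61 0.112 0.019 [0.609 0.112 0.014]
nug 0.596 -0.133 0.037 [ 0.599 -0.135  0.014]
prism 0.442 0.265 0.025 [0.437 0.268 0.014]
chalk 0.682 0.195 0.011 [0.68  0.194 0.014]
mat [ 0.45121133 -0.12014943  0.        ]
```

View pics/t2.png

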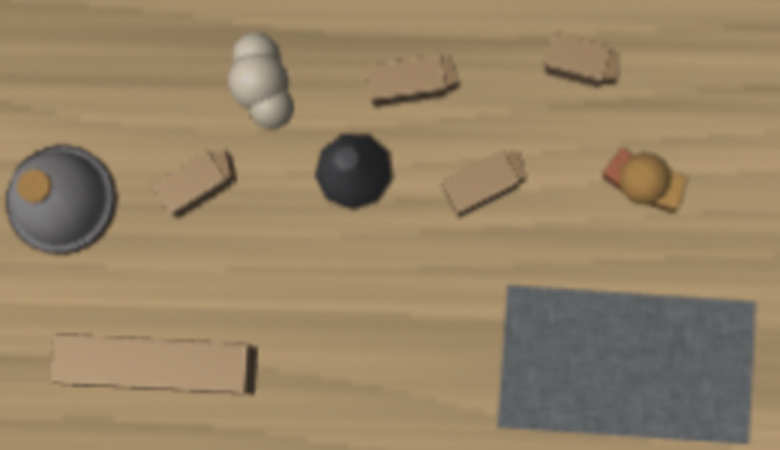

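View pics/s2.png

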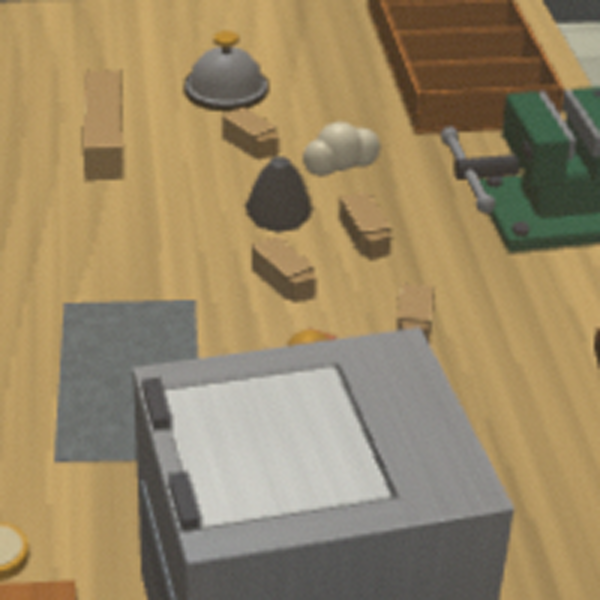

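```bash
python3 - <<'E'
from h import *
import pickle;T,S=pickle.load(open('c0.pkl','rb'))
f=lambda u:(110+(u[0]+.5)/3-.5,110+(u[1]+.5)/3-.5)
g=lambda u:(225+(u[0]+.5)/3-.5,150+(u[1]+.5)/3-.5)
def seg(n,a,b,z):
    p,q=at_z(T,f(a),z),at_z(T,f(b),z);d=q-p
    print(n,'c',((p+q)/2).round(3)[:2],'L',np.linalg.norm(d).round(3),'ang',np.degrees(np.arctan2(d[1],d[0])).round(1))
seg('prism',(51,359),(246.5,368.5),.04)
seg('mat y',(503.5,357),(751.5,372),0)
seg('mat x',(623,435),(631,294),0)
seg('A',(165,200),(224,164),.028);seg('B',(370,87),(451,70),.028)
seg('C',(451,198),(519,165),.028);seg('D',(548,52),(613,66),.028)
print('bell',at_z(T,f((34,185)),.068),tri(T,f((34,185)),S,g((227,39))))
for a in((443,164),(503,159),(510,220),(449,225)): print('flap',at_z(T,a,.2).round(3))
for a in((170,390),(338,365),(395,497),(190,527)): print('flap side',at_z(S,g(a),.2).round(3))
for a in((135,370),(425,330),(510,513)): print('bintop side',at_z(S,g(a),.2).round(3))
for a in((432,132),(505,129),(517,219),(412,233)): print('bintop top',at_z(T,a,.2).round(3))
for a in((84,70),(122,70),(122,147),(83,147)): print('prism side',at_z(S,g(a),.04).round(3))
print('near end h',tri(T,f((246,345)),S,g((122,147))),tri(T,f((246,392)),S,g((83,147))))
for a,b in (((188,182),(247,128)),((410,77),(365,213)),((482,182),(283,258)),((577,55),(416,297))): print(tri(T,f(a),S,g(b)))
# flap checks
print(tri(T,(443,164),S,g((338,365))),tri(T,(510,220),S,g((190,527))))
E
```

```text
prism c [0.441 0.27 ] L 0.16 ang -91.4
mat y c [ 0.451 -0.12 ] L 0.208 ang -92.3
mat x c [ 0.451 -0.119] L 0.118 ang -2.5
A c [0.593 0.243] L 0.057 ang -56.8
B c [0.684 0.067] L 0.069 ang -76.7
C c [0.598 0.002] L 0.063 ang -62.5
D c [ 0.704 -0.075] L 0.056 ang -101.2
bell [0.5802715  0.36272623 0.068     ] (array([0.58152357, 0.36461636, 0.0633649 ]), np.float64(0.0007470760135589935))
flap [ 0.585 -0.364  0.2  ]
flap [ 0.6   -0.494  0.2  ]
flap [ 0.471 -0.504  0.2  ]
flap [ 0.458 -0.374  0.2  ]
flap side [ 0.473 -0.374  0.2  ]
flap side [ 0.586 -0.358  0.2  ]
flap side [ 0.602 -0.484  0.2  ]
flap side [ 0.477 -0.498  0.2  ]
bintop side [ 0.452 -0.351  0.2  ]
bintop side [ 0.651 -0.327  0.2  ]
bintop side [ 0.668 -0.505  0.2  ]
bintop top [ 0.654 -0.342  0.2  ]
bintop top [ 0.666 -0.501  0.2  ]
bintop top [ 0.473 -0.519  0.2  ]
bintop top [ 0.44  -0.296  0.2  ]
prism side [0.424 0.352 0.04 ]
prism side [0.465 0.348 0.04 ]
prism side [0.459 0.188 0.04 ]
prism side [0.42  0.192 0.04 ]
near end h (array([0.45841896, 0.19187597, 0.03766676]), np.float64(0.001425168346468337)) (array([0.41979963, 0.18929017, 0.04154504]), np.float64(0.0002886526427942788))
(array([0.59350414, 0.25191655, 0.01687206]), np.float64(0.002561663742871646))
(array([0.6855291 , 0.06715335, 0.02803514]), np.float64(2.8045164946353346e-05))
(array([0.59846909, 0.00469134, 0.02570565]), np.float64(0.0009879783312731379))
(array([ 0.70686551, -0.07203511,  0.03140064]), np.float64(0.0008406034422115578))
(array([ 0.58496733, -0.36246636,  0.20373755]), np.float64(0.0006016212459331068)) (array([ 0.47356457, -0.50203985,  0.20381014]), np.float64(0.006676076824735536))
```

```bash
cat >> h.py <<'E'
def go(x,y,z,xdeg=None):
    "print delta in tool axes to TCP target and turn about tool z so that tool x points at xdeg"
    s=ctrl.state();M=Rm(s['tcp_rot']);d=M.T@(np.array([x,y,z])-s['tcp_pos'])
    a=np.degrees(np.arctan2(M[1,0],M[0,0]))
    o='' if xdeg is None else f' turn rz {np.radians((a-xdeg+180)%360-180):.3f}'
    print('t',round(s['t'],1),'tcp',s['tcp_pos'].round(4),'xdeg',round(a,1),'tilt',M[2].round(3),'d',d.round(4),o,'gap',round(s['finger_gap'],3),'F',s['ft_force'].round(1),'ff',round(s['finger_force'],1),'q',s['qpos'].round(2))
E
python3 -m pendant '[[1,0,0,0,0,0,0.1237],[1,0,0,0,0,0,0.1237],[1,0,0,0,0,0,0.1237],[1,0,0,0,0,0,0.1237],[1,0,0,0,0,0,0.1237]]' 8
python3 -m pendant '[[1,0,0,0,0,0,0.1237],[1,0,0,0,0,0,0.1237],[1,0,0,0,0,0,0.1237],[1,0,0,0,0,0,0.1237],[1,0,0,0,0,0,0.1237]]'
python3 -c "
from h import *
go(.4425,.33,.1,88.6)"
```

```text
t: 1.72
tcp_pos: [0.2189, 0.5854, 0.2313]
tcp_rot: [-1.482, -2.77, -0.0]
ft_force: [-0.2, 0.3, 0.5]
finger_gap: 1.005
finger_force: 0.0
t: 2.13
tcp_pos: [0.2189, 0.5854, 0.2313]
tcp_rot: [2.255, 2.188, -0.0]
ft_force: [0.3, -0.0, -0.9]
finger_gap: 0.998
finger_force: 0.0
t 2.1 tcp [0.2189 0.5854 0.2313] xdeg 88.3 tilt [-0. -0. -1.] d [-0.2486  0.2312  0.1313]  turn rz -0.006 gap 0.998 F [ 0.3 -0.  -0.9] ff 0.0 q [ 1.09  0.05  1.61 -0.    1.48  1.12]
```

```bash

python3 -m pendant '[[1,-0.025,0.023,0.008,0,0,0],[1,-0.025,0.023,0.008,0,0,0],[1,-0.025,0.023,0.008,0,0,0],[1,-0.025,0.023,0.008,0,0,0],[1,-0.025,0.023,0.008,0,0,0]]' >/dev/null
python3 -m pendant '[[1,-0.025,0.023,0.018,0,0,0],[1,-0.025,0.023,0.018,0,0,0],[1,-0.025,0.023,0.018,0,0,0],[1,-0.025,0.023,0.018,0,0,0],[1,-0.0236,0.0242,0.018,0,0,-0.006]]' >/dev/null
python3 - <<'E'
from h import *
go(.4425,.33,.006,88.6)
T=ctrl.camera('top');save(T,'t3.png',(100,200,220,290),5)
E
```

```text
t 3.0 tcp [0.4449 0.3299 0.1008] xdeg 89.0 tilt [ 0.     0.001 -1.   ] d [ 0.     -0.0024  0.0948]  turn rz 0.006 gap 1.001 F [-0.1  0.2 -0.4] ff 0.0 q [0.5  0.   1.89 0.   1.25 0.52]
```

View pics/t3.png

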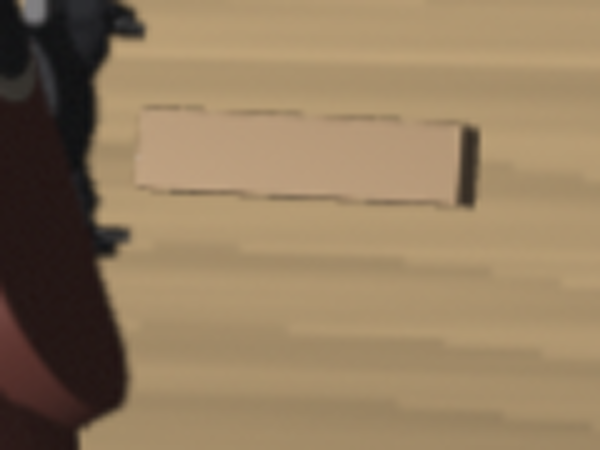

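The end of the prism sits between the fingers, at crop (140,147), with fingers at rows 25 and 240. Going down and closing lightly.

```bash

python3 -m pendant '[[1,0,-0.0024,0.03,0,0,0.006],[1,0,0,0.03,0,0,0],[1,0,0,0.025,0,0,0],[1,0,0,0.009,0,0,0],[1,0,0,0,0,0,0]]' >/dev/null
python3 -m pendant '[[0.3,0,0,0,0,0,0],[0.3,0,0,0,0,0,0],[0.3,0,0,0,0,0,0],[0.3,0,0,0,0,0,0],[0.3,0,0,0,0,0,0]]' 8
python3 -m pendant '[[0.3,0,0,0,0,0,0],[0.3,0,0,0,0,0,0],[0.3,0,0,0,0,0,0],[0.3,0,0,0,0,0,0],[0.3,0,0,0,0,0,0]]' 8
python3 -c "
from h import *
go(.4425,.33,.006,88.6)"
```

```text
t: 3.85
tcp_pos: [0.4428, 0.3323, 0.0094]
tcp_rot: [2.248, 2.194, 0.005]
ft_force: [-2.3, -0.2, 5.7]
finger_gap: 0.465
finger_force: 21.2
t: 4.27
tcp_pos: [0.4428, 0.3323, 0.0094]
tcp_rot: [2.248, 2.194, 0.005]
ft_force: [-1.7, 0.6, 6.3]
finger_gap: 0.466
finger_force: 21.3
t 4.3 tcp [0.4428 0.3323 0.0094] xdeg 88.6 tilt [ 0.002  0.002 -1.   ] d [-0.0023 -0.0002  0.0034]  turn rz 0.000 gap 0.466 F [-1.7  0.6  6.3] ff 21.3 q [0.51 0.13 1.93 0.   1.08 0.53]
```

Grip bottoms out near 21 N. I'll try getting a lighter grip through the commanded opening, raising 3 mm off the shelf.

```bash

for r in 1; do python3 -m pendant '[[0.46,0,0,-0.004,0,0,0],[0.46,0,0,0,0,0,0],[0.46,0,0,0,0,0,0]]' 8|tail -3
python3 -m pendant '[[0.463,0,0,0,0,0,0],[0.463,0,0,0,0,0,0],[0.463,0,0,0,0,0,0]]' |tail -3
python3 -m pendant '[[0.468,0,0,0,0,0,0],[0.468,0,0,0,0,0,0],[0.468,0,0,0,0,0,0]]' |tail -3
python3 -m pendant '[[0.472,0,0,0,0,0,0],[0.472,0,0,0,0,0,0],[0.472,0,0,0,0,0,0]]' |tail -3; done
```

```text
ft_force: [-0.1, 1.7, -1.4]
finger_gap: 0.463
finger_force: 21.0
ft_force: [-0.7, 2.1, -1.7]
finger_gap: 0.467
finger_force: 21.0
ft_force: [-0.0, 1.4, -2.1]
finger_gap: 0.472
finger_force: 2.8
ft_force: [0.1, -0.8, -0.8]
finger_gap: 0.47
finger_force: 0.3
```

```bash

python3 -m pendant '[[0.467,0,0,0,0,0,0],[0.467,0,0,0,0,0,0],[0.467,0,0,0,0,0,0]]' |tail -2
python3 -m pendant '[[0.466,0,0,0,0,0,0],[0.466,0,0,0,0,0,0],[0.466,0,0,0,0,0,0]]' |tail -2
python3 -m pendant '[[0.465,0,0,0,0,0,0],[0.465,0,0,0,0,0,0],[0.465,0,0,0,0,0,0]]' |tail -2
python3 -m pendant '[[0.466,0,0,0,0,0,0],[0.466,0,0,0,0,0,0],[0.466,0,0,0,0,0,0]]'
python3 -c "
from h import *
go(.4425,.33,.006,88.6)"
```

```text
finger_gap: 0.471
finger_force: 4.2
finger_gap: 0.467
finger_force: 6.4
finger_gap: 0.465
finger_force: 8.7
t: 6.27
tcp_pos: [0.4416, 0.3312, 0.0114]
tcp_rot: [2.248, 2.195, -0.001]
ft_force: [-3.9, -3.2, 4.8]
finger_gap: 0.47
finger_force: 8.7
t 6.3 tcp [0.4416 0.3312 0.0114] xdeg 88.6 tilt [-0. -0. -1.] d [-0.0012  0.001   0.0054]  turn rz 0.000 gap 0.47 F [-3.9 -3.2  4.8] ff 8.7 q [ 0.51  0.12  1.93 -0.    1.08  0.53]
```

Grip is 8.7 N. Starting the pivot: first 40° in half steps.

```bash

python3 -m pendant '[[0.466,-0.004,0,-0.012,0,0,0],[0.466,-0.004,0,-0.012,0,0,0],[0.466,-0.006,0,-0.011,0,0,0],[0.466,-0.006,0,-0.011,0,0,0]]'
python3 -m pendant '[[0.466,-0.008,0,-0.010,0,0,0],[0.466,-0.008,0,-0.010,0,0,0],[0.466,-0.0095,0,-0.0085,0,0,0],[0.466,-0.0095,0,-0.0085,0,0,0]]'
python3 - <<'E'
from h import *
go(.4425,.33,.006,88.6)
T=ctrl.camera('side');save(T,'s4.png',(180,90,340,230),4)
E
```

```text
t: 6.6
tcp_pos: [0.4412, 0.311, 0.0585]
tcp_rot: [-2.248, -2.194, -0.001]
ft_force: [-0.7, -1.1, -3.6]
finger_gap: 0.464
finger_force: 7.5
t: 6.93
tcp_pos: [0.4408, 0.2759, 0.096]
tcp_rot: [2.248, 2.194, 0.003]
ft_force: [-0.3, 1.8, -0.8]
finger_gap: 0.47
finger_force: 7.1
t 6.9 tcp [0.4408 0.2759 0.096 ] xdeg 88.6 tilt [ 0.001  0.002 -1.   ] d [0.054  0.0003 0.0901]  turn rz 0.000 gap 0.47 F [-0.3  1.8 -0.8] ff 7.1 q [ 0.42 -0.08  1.98  0.    1.24  0.44]
```

View pics/s4.png

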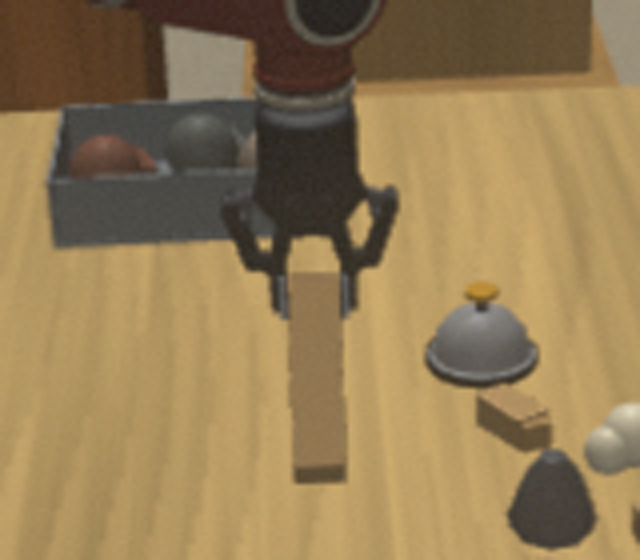

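The bar is tilted in the fingers with its end A down on the shelf at crop (320,475), as wanted. Continuing to upright.

```bash

python3 -m pendant '[[0.466,-0.0105,0,-0.0065,0,0,0],[0.466,-0.0105,0,-0.0065,0,0,0],[0.466,-0.012,0,-0.0045,0,0,0],[0.466,-0.012,0,-0.0045,0,0,0],[0.466,-0.0125,0,-0.0025,0,0,0]]'
python3 -m pendant '[[0.466,-0.0125,0,-0.0025,0,0,0],[0.466,-0.0125,0,-0.0005,0,0,0],[0.466,-0.0125,0,-0.0005,0,0,0]]'
python3 - <<'E'
from h import *
go(.4425,.33,.006,88.6)
T=ctrl.camera('side');save(T,'s5.png',(180,90,340,230),4)
E
```

```text
t: 7.4
tcp_pos: [0.4399, 0.2182, 0.1207]
tcp_rot: [2.247, 2.194, 0.004]
ft_force: [0.0, 3.6, 5.7]
finger_gap: 0.466
finger_force: 8.6
t: 7.65
tcp_pos: [0.4386, 0.1799, 0.1234]
tcp_rot: [2.247, 2.193, 0.001]
ft_force: [1.7, 0.4, 1.3]
finger_gap: 0.463
finger_force: 9.0
t 7.7 tcp [0.4386 0.1799 0.1234] xdeg 88.6 tilt [-0.     0.002 -1.   ] d [ 0.1502 -0.      0.1173]  turn rz 0.000 gap 0.463 F [1.7 0.4 1.3] ff 9.0 q [ 0.23 -0.23  2.06 -0.    1.31  0.26]
```

View pics/s5.png

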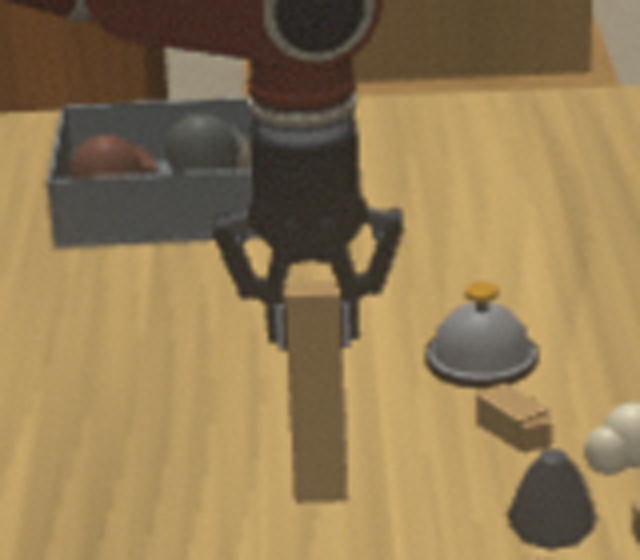

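Nearly upright, with end A down at crop (321,499). I'll work out how much tilt is left.

```bash
cat >> h.py <<'E'
def tilt(c,top,bot,x,zb=0.0,L=.16):
    "lower/upper near-edge mid pixels -> y of foot, y and z of the head in plane x"
    b=at_z(c,bot,zb); o,d=ray(c,top)
    # head: |head-foot|=L, on ray in (y,z)
    from scipy.optimize import minimize_scalar
    f=lambda s:np.hypot(*(o+s*d-b)[1:])
    s=min(np.linspace(.3,2,3400),key=lambda s:abs(f(s)-L)); p=o+s*d
    smin=minimize_scalar(f,bounds=(.3,2),method='bounded')
    print('foot',b.round(3),'head',p.round(3),'tilt deg',np.degrees(np.arctan2(p[1]-b[1],p[2]-b[2])).round(1),'mind',round(smin.fun,3),(o+smin.x*d).round(3))
E
python3 - <<'E'
from h import *
T=ctrl.camera('side')
g=lambda u:(180+(u[0]+.5)/4-.5,90+(u[1]+.5)/4-.5)
tilt(T,g((313,296)),g((321,499)),.44)
for dy in (0,.02,.04): 
  o,d=ray(T,g((313,296)));y=.15+dy;print(o+d*(y-o[1])/d[1])
E
```

```text
foot [0.44  0.164 0.   ] head [0.441 0.194 0.157] tilt deg 10.7 mind 0.153 [0.442 0.236 0.135]
[0.4411395  0.15       0.18047819]
[0.44125453 0.17       0.16990565]
[0.44136955 0.19       0.15933312]
```

```bash

python3 -m pendant '[[0.466,-0.0085,0,0.001,0,0,0],[0.466,-0.0085,0,0.0015,0,0,0],[0.466,-0.007,0,0.0015,0,0,0],[0.466,0,0,0,0,0,0],[0.466,0,0,0,0,0,0]]'
python3 -m pendant '[[0.48,0,0,0,0,0,0],[0.48,0,0,0,0,0,0],[0.48,0,0,0,0,0,0],[0.48,0,0,0,0,0,0],[0.48,0,0,0,0,0,0]]'
python3 - <<'E'
from h import *
go(.4425,.33,.006,88.6)
T=ctrl.camera('side');save(T,'s6.png',(180,90,340,230),4)
E
```

```text
t: 8.17
tcp_pos: [0.4382, 0.1554, 0.1193]
tcp_rot: [2.247, 2.191, -0.001]
ft_force: [0.5, -1.2, 5.6]
finger_gap: 0.469
finger_force: 9.8
t: 8.58
tcp_pos: [0.4369, 0.1572, 0.1176]
tcp_rot: [-2.247, -2.194, 0.002]
ft_force: [1.0, 0.1, -1.8]
finger_gap: 0.48
finger_force: 0.3
t 8.6 tcp [0.4369 0.1572 0.1176] xdeg 88.6 tilt [-0.001 -0.001 -1.   ] d [0.1729 0.0016 0.1115]  turn rz 0.001 gap 0.48 F [ 1.   0.1 -1.8] ff 0.3 q [ 0.19 -0.25  2.09 -0.    1.3   0.21]
```

View pics/s6.png

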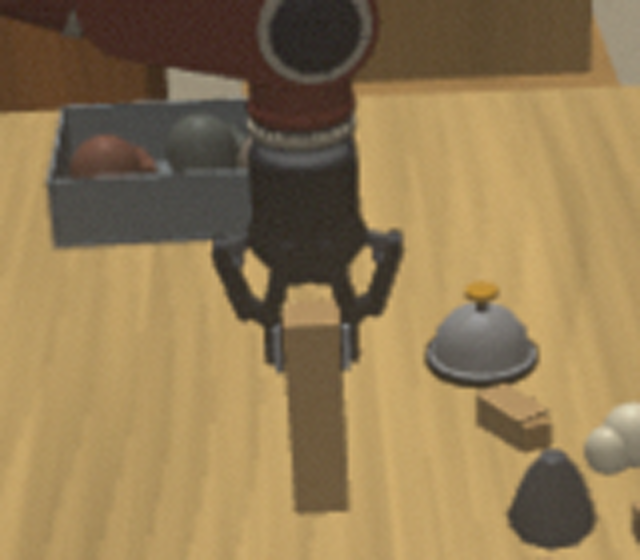

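It stands upright and released, foot at crop (321,511). I'll shift the pads 24 mm toward the +y side so they finish high enough, regrip and lay it over.

```bash

python3 -m pendant '[[0.5,0.012,0,0,0,0,0],[0.5,0.012,0,0,0,0,0],[0.466,0,0,0,0,0,0],[0.466,0,0,0,0,0,0],[0.465,0,0,0,0,0,0]]'
python3 - <<'E'
from h import *
go(.4425,.33,.006,88.6)
T=ctrl.camera('side')
g=lambda u:(180+(u[0]+.5)/4-.5,90+(u[1]+.5)/4-.5)
tilt(T,g((313,325)),g((321,511)),.44)
E
```

```text
t: 9.05
tcp_pos: [0.4383, 0.1819, 0.1186]
tcp_rot: [2.247, 2.195, 0.002]
ft_force: [1.5, 1.3, 0.5]
finger_gap: 0.463
finger_force: 12.0
t 9.1 tcp [0.4383 0.1819 0.1186] xdeg 88.7 tilt [ 0.001  0.001 -1.   ] d [0.1481 0.0006 0.1127]  turn rz 0.001 gap 0.463 F [1.5 1.3 0.5] ff 12.0 q [ 0.24 -0.22  2.06  0.    1.3   0.26]
foot [0.44  0.148 0.   ] head [0.441 0.284 0.084] tilt deg 58.4 mind 0.139 [0.441 0.215 0.122]
```

```bash

python3 -m pendant '[[0.465,-0.0125,0,-0.0015,0,0,0],[0.465,-0.0125,0,-0.0015,0,0,0],[0.465,-0.0125,0,0.0005,0,0,0],[0.465,-0.0125,0,0.0005,0,0,0]]'|grep -v rot
python3 -m pendant '[[0.465,-0.012,0,0.003,0,0,0],[0.465,-0.012,0,0.003,0,0,0],[0.465,-0.0115,0,0.005,0,0,0],[0.465,-0.0115,0,0.005,0,0,0]]'|grep -v rot
python3 -m pendant '[[0.465,-0.0105,0,0.0067,0,0,0],[0.465,-0.0105,0,0.0068,0,0,0],[0.465,-0.009,0,0.0085,0,0,0],[0.465,-0.009,0,0.0085,0,0,0]]'|grep -v rot
python3 -m pendant '[[0.465,-0.0075,0,0.010,0,0,0],[0.465,-0.0075,0,0.010,0,0,0],[0.465,-0.006,0,0.011,0,0,0],[0.465,-0.0055,0,0.0115,0,0,0]]'|grep -v rot
python3 -m pendant '[[0.465,-0.0035,0,0.011,0,0,0],[0.465,-0.0035,0,0.010,0,0,0],[0.465,0,0,0,0,0,0]]'|grep -v rot
python3 - <<'E'
from h import *
go(.4425,.33,.006,88.6)
T=ctrl.camera('side');save(T,'s7.png',(180,130,340,270),4)
E
```

```text
t: 9.43
tcp_pos: [0.4374, 0.1308, 0.1209]
ft_force: [1.8, 0.9, -1.2]
finger_gap: 0.466
finger_force: 9.0
t: 9.77
tcp_pos: [0.4363, 0.0832, 0.105]
ft_force: [1.4, -0.5, 0.2]
finger_gap: 0.467
finger_force: 8.4
t: 10.1
tcp_pos: [0.4349, 0.0444, 0.0731]
ft_force: [2.0, -1.7, -1.5]
finger_gap: 0.468
finger_force: 9.8
t: 10.43
tcp_pos: [0.4334, 0.0189, 0.0295]
ft_force: [1.0, 0.9, -2.2]
finger_gap: 0.467
finger_force: 9.8
t: 10.68
tcp_pos: [0.433, 0.0119, 0.0085]
ft_force: [1.3, 0.9, -2.3]
finger_gap: 0.465
finger_force: 10.6
t 10.7 tcp [0.433  0.0119 0.0085] xdeg 88.6 tilt [ 0.001 -0.003 -1.   ] d [0.3182 0.0017 0.0028]  turn rz 0.000 gap 0.465 F [ 1.3  0.9 -2.3] ff 10.6 q [-0.14 -0.15  2.21  0.    1.08 -0.12]
```

View pics/s7.png

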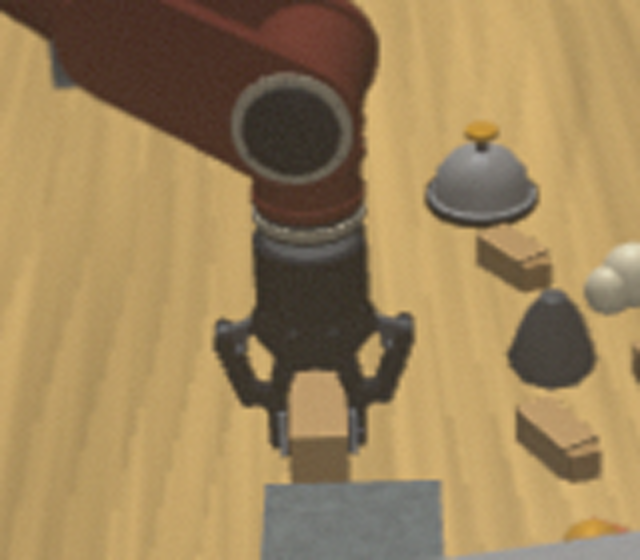

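It lies flat with end B toward the mat, front edge at crop (320,480). I'll release and move 120 mm back along the bar to end A.

```bash

python3 -m pendant '[[0.7,0,0,0,0,0,0],[0.7,0,0,0,0,0,0],[0.7,0,0,-0.035,0,0,0],[0.7,0,0,-0.035,0,0,0],[0.7,0.03,0,0,0,0,0]]'|grep -v rot
python3 -m pendant '[[0.7,0.03,0,0,0,0,0],[0.7,0.03,0,0,0,0,0],[0.7,0.03,0,0,0,0,0],[0.7,0,0,0,0,0,0]]'|grep -v rot
python3 - <<'E'
from h import *
go(.4395,.132,.0114,88.6)
T=ctrl.camera('side');save(T,'s8.png',(180,130,340,270),4)
print(ctrl.recognise('side','prism')[:2])
E
```

```text
t: 11.15
tcp_pos: [0.4399, 0.0394, 0.0877]
ft_force: [2.3, 0.2, 1.6]
finger_gap: 0.699
finger_force: 0.0
t: 11.48
tcp_pos: [0.4367, 0.1358, 0.0809]
ft_force: [-0.5, -0.7, 0.0]
finger_gap: 0.7
finger_force: 0.0
t 11.5 tcp [0.4367 0.1358 0.0809] xdeg 88.9 tilt [ 0.002  0.001 -1.   ] d [-0.0039  0.0028  0.0695]  turn rz 0.005 gap 0.7 F [-0.5 -0.7  0. ] ff 0.0 q [ 0.14 -0.22  2.13  0.    1.23  0.16]
[{'location': [260.8, 229.7], 'confidence': 0.74}]
```

View pics/s8.png

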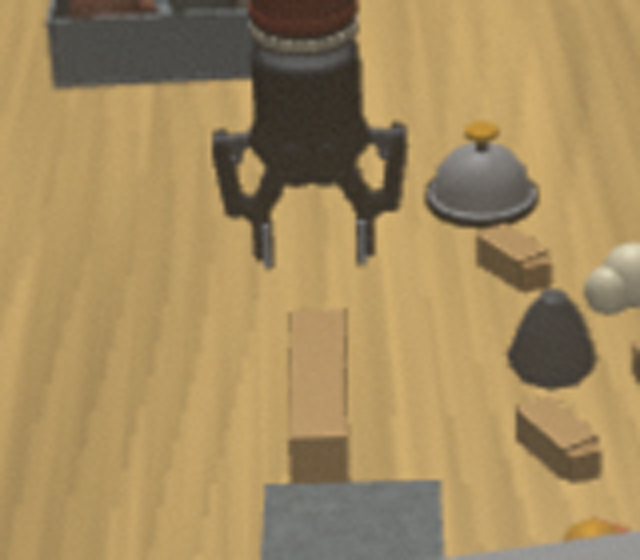

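The bar lies free; its top face spans crop (290..347, 310..436).

```bash
python3 - <<'E'
from h import *
T=ctrl.camera('side')
g=lambda u:(180+(u[0]+.5)/4-.5,130+(u[1]+.5)/4-.5)
for a in ((318,310),(319,436)): print(at_z(T,g(a),.04).round(4))
print(at_z(T,g((319,482)),0))
for a in ((265,485),(441,481)): print('mat',at_z(T,g(a),0).round(3))
go(.4395,.131,.0114,88.6)
E
```

```text
[0.439  0.1427 0.04  ]
[ 0.4351 -0.0142  0.04  ]
[ 0.43350632 -0.01266188  0.        ]
mat [ 0.397 -0.013  0.   ]
mat [ 0.517 -0.019  0.   ]
t 11.6 tcp [0.4367 0.132  0.0803] xdeg 88.7 tilt [-0. -0. -1.] d [-0.0009  0.0029  0.0689]  turn rz 0.002 gap 0.702 F [ 0.1  0.6 -0.6] ff 0.0 q [ 0.13 -0.22  2.13 -0.    1.23  0.15]
```

```bash

python3 -m pendant '[[0.7,-0.005,0.001,0.02,0,0,0],[0.7,0,0,0.02,0,0,0],[0.7,0,0,0.02,0,0,0],[0.7,0,0,0.009,0,0,0],[0.7,0,0,0,0,0,0]]'|grep -v rot
python3 -m pendant '[[0.47,0,0,0,0,0,0],[0.47,0,0,0,0,0,0],[0.466,0,0,0,0,0,0],[0.466,0,0,0,0,0,0],[0.465,0,0,0,0,0,0]]'|grep -v rot
```

```text
t: 12.05
tcp_pos: [0.4355, 0.1257, 0.0089]
ft_force: [-0.0, -0.1, 0.0]
finger_gap: 0.698
finger_force: 0.0
t: 12.47
tcp_pos: [0.4384, 0.1267, 0.0124]
ft_force: [-1.4, -2.4, 3.4]
finger_gap: 0.47
finger_force: 14.4
```

```bash

python3 -m pendant '[[0.467,-0.004,0,-0.012,0,0,0],[0.467,-0.004,0,-0.012,0,0,0],[0.467,-0.006,0,-0.011,0,0,0],[0.467,-0.006,0,-0.011,0,0,0]]'|grep -v rot
python3 -m pendant '[[0.467,-0.008,0,-0.010,0,0,0],[0.467,-0.008,0,-0.010,0,0,0],[0.467,-0.0095,0,-0.0085,0,0,0],[0.467,-0.0095,0,-0.0085,0,0,0]]'|grep -v rot
python3 -m pendant '[[0.467,-0.0105,0,-0.0065,0,0,0],[0.467,-0.0105,0,-0.0065,0,0,0],[0.467,-0.012,0,-0.0045,0,0,0],[0.467,-0.012,0,-0.0045,0,0,0],[0.467,-0.0125,0,-0.0025,0,0,0]]'|grep -v rot
python3 -m pendant '[[0.467,-0.0125,0,-0.0025,0,0,0],[0.467,-0.0125,0,-0.0005,0,0,0],[0.467,-0.0125,0,-0.0005,0,0,0]]'|grep -v rot
python3 -m pendant '[[0.467,-0.0085,0,0.001,0,0,0],[0.467,-0.0085,0,0.0015,0,0,0],[0.467,-0.006,0,0.0015,0,0,0],[0.467,0,0,0,0,0,0],[0.467,0,0,0,0,0,0]]'|grep -v rot
python3 - <<'E'
from h import *
go(.4425,.33,.006,88.6)
T=ctrl.camera('side');save(T,'s9.png',(180,130,340,270),4)
E
```

```text
t: 12.8
tcp_pos: [0.4369, 0.1069, 0.0578]
ft_force: [0.0, 0.7, -3.0]
finger_gap: 0.468
finger_force: 4.9
t: 13.13
tcp_pos: [0.4367, 0.0711, 0.0956]
ft_force: [-0.5, 0.7, -0.4]
finger_gap: 0.468
finger_force: 3.5
t: 13.55
tcp_pos: [0.4359, 0.0133, 0.121]
ft_force: [-1.9, 3.6, 6.9]
finger_gap: 0.472
finger_force: 8.5
t: 13.8
tcp_pos: [0.4347, -0.0249, 0.1242]
ft_force: [-1.4, -0.4, 2.7]
finger_gap: 0.467
finger_force: 6.9
t: 14.22
tcp_pos: [0.4343, -0.0485, 0.1204]
ft_force: [-2.6, -1.9, 7.0]
finger_gap: 0.468
finger_force: 8.2
t 14.2 tcp [ 0.4343 -0.0485  0.1204] xdeg 88.6 tilt [-0.004  0.002 -1.   ] d [ 0.379  -0.0015  0.1129]  turn rz -0.000 gap 0.468 F [-2.6 -1.9  7. ] ff 8.2 q [-0.28 -0.33  2.15 -0.    1.32 -0.25]
```

View pics/s9.png

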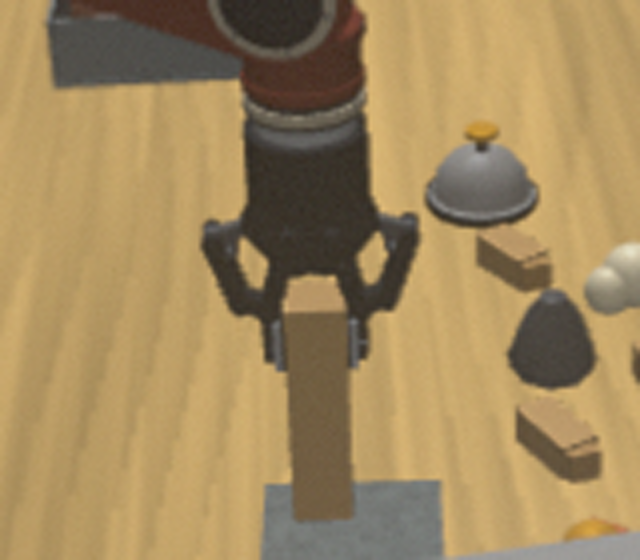

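It is upright on end B with its foot at crop (322,519) on the mat. Same routine as before: release, shift, regrip, lay.

```bash

python3 -m pendant '[[0.48,0,0,0,0,0,0],[0.48,0,0,0,0,0,0],[0.48,0,0,0,0,0,0],[0.48,0,0,0,0,0,0],[0.48,0,0,0,0,0,0]]'|grep -v rot
python3 -m pendant '[[0.5,0.012,0,0.001,0,0,0],[0.5,0.013,0,0,0,0,0],[0.466,0,0,0,0,0,0],[0.466,0,0,0,0,0,0],[0.466,0,0,0,0,0,0]]'|grep -v rot
python3 - <<'E'
from h import *
go(.4425,.33,.006,88.6)
T=ctrl.camera('side')
g=lambda u:(180+(u[0]+.5)/4-.5,130+(u[1]+.5)/4-.5)
print(at_z(T,g((322,519)),0),at_z(T,g((317,310)),.16))
E
```

```text
t: 14.68
tcp_pos: [0.4333, -0.0461, 0.118]
ft_force: [0.8, 0.8, -0.5]
finger_gap: 0.479
finger_force: 0.0
t: 15.1
tcp_pos: [0.4341, -0.0212, 0.117]
ft_force: [0.6, -0.4, -2.4]
finger_gap: 0.465
finger_force: 6.8
t 15.1 tcp [ 0.4341 -0.0212  0.117 ] xdeg 88.6 tilt [-0. -0. -1.] d [3.513e-01 1.000e-04 1.110e-01]  turn rz 0.001 gap 0.465 F [ 0.6 -0.4 -2.4] ff 6.8 q [-0.22 -0.33  2.15 -0.    1.32 -0.2 ]
[ 0.43427038 -0.05348307  0.        ] [ 0.43760083 -0.04471089  0.16      ]
```

```bash

python3 -m pendant '[[0.466,-0.0125,0,-0.0015,0,0,0],[0.466,-0.0125,0,-0.0015,0,0,0],[0.466,-0.0125,0,0.0005,0,0,0],[0.466,-0.0125,0,0.0005,0,0,0]]'|grep -v rot
python3 -m pendant '[[0.466,-0.012,0,0.003,0,0,0],[0.466,-0.012,0,0.003,0,0,0],[0.466,-0.0115,0,0.005,0,0,0],[0.466,-0.0115,0,0.005,0,0,0]]'|grep -v rot
python3 -m pendant '[[0.466,-0.0105,0,0.0067,0,0,0],[0.466,-0.0105,0,0.0068,0,0,0],[0.466,-0.009,0,0.0085,0,0,0],[0.466,-0.009,0,0.0085,0,0,0]]'|grep -v rot
python3 -m pendant '[[0.466,-0.0075,0,0.010,0,0,0],[0.466,-0.0075,0,0.010,0,0,0],[0.466,-0.006,0,0.011,0,0,0],[0.466,-0.0055,0,0.0115,0,0,0]]'|grep -v rot
python3 -m pendant '[[0.466,-0.0035,0,0.011,0,0,0],[0.466,-0.0035,0,0.008,0,0,0],[0.466,0,0,0,0,0,0],[0.7,0,0,0,0,0,0],[0.7,0,0,0,0,0,0]]'|grep -v rot
python3 -m pendant '[[0.7,0,0,-0.035,0,0,0],[0.7,0,0,-0.035,0,0,0],[0.7,0,0,-0.035,0,0,0],[1,0.04,0,0,0,0,0],[1,0.04,0,0,0,0,0]]'|grep -v rot
python3 - <<'E'
from h import *
go(.593,.243,.1)
T=ctrl.camera('top');save(T,'t10.png',(110,110,370,270),3)
print([(r['location'],round(r['confidence'],2)) for r in ctrl.recognise('top','offcut1')],ctrl.recognise('top','prism'))
E
```

```text
t: 15.48
tcp_pos: [0.4327, -0.0719, 0.1196]
ft_force: [0.4, -0.6, -0.8]
finger_gap: 0.467
finger_force: 6.9
t: 15.82
tcp_pos: [0.4319, -0.1198, 0.104]
ft_force: [-2.0, -2.2, 3.1]
finger_gap: 0.464
finger_force: 9.2
t: 16.15
tcp_pos: [0.4309, -0.1582, 0.0718]
ft_force: [-0.3, -2.2, -1.2]
finger_gap: 0.464
finger_force: 7.2
t: 16.48
tcp_pos: [0.4298, -0.1831, 0.0282]
ft_force: [0.8, 0.4, -3.4]
finger_gap: 0.47
finger_force: 5.7
t: 16.9
tcp_pos: [0.4302, -0.1904, 0.0112]
ft_force: [0.1, 0.0, 0.7]
finger_gap: 0.698
finger_force: 0.0
t: 17.32
tcp_pos: [0.4346, -0.1117, 0.1208]
ft_force: [1.2, -0.0, -1.0]
finger_gap: 0.954
finger_force: 0.0
t 17.3 tcp [ 0.4346 -0.1117  0.1208] xdeg 88.4 tilt [-0.003  0.008 -1.   ] d [0.3591 0.1483 0.0209]  gap 0.954 F [ 1.2 -0.  -1. ] ff 0.0 q [-0.42 -0.3   2.12  0.    1.31 -0.39]
[([173.8, 170.3], 0.9), ([275.1, 167.9], 0.67), ([305.4, 130.1], 0.59), ([245.6, 136.5], 0.57)] [{'location': [301.2, 242.9], 'confidence': 0.62}]
```

View pics/t10.png

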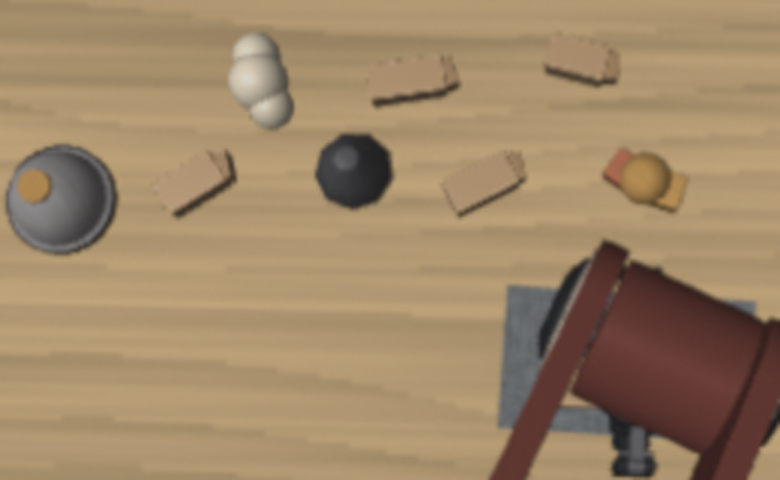

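The offcuts are all where they were, and the arm hides the prism, so I'll check that later. Going to offcut A at about (0.594, 0.246).

```bash

for i in 1 2; do :; done
python3 -m pendant '[[0.6,0.0327,0.0135,0,0,0,0],[0.6,0.0327,0.0135,0,0,0,0],[0.6,0.0327,0.0135,0,0,0,0],[0.6,0.0327,0.0135,0,0,0,0],[0.6,0.0327,0.0135,0,0,0,0]]' 60 >/dev/null
python3 -m pendant '[[0.6,0.0327,0.0135,0,0,0,0],[0.6,0.0327,0.0135,0,0,0,0],[0.6,0.0327,0.0135,0,0,0,0],[0.6,0.0327,0.0135,0,0,0,0],[0.6,0.0327,0.0135,0,0,0,0]]' >/dev/null
python3 -m pendant '[[0.6,0.0327,0.0135,0,0,0,-0.121],[0.6,0,0,0,0,0,-0.121],[0.6,0,0,0,0,0,-0.121],[0.6,0,0,0,0,0,-0.121],[0.6,0,0,0,0,0,-0.121]]' >/dev/null
python3 - <<'E'
from h import *
go(.594,.246,.012,123.2)
T=ctrl.camera('top');S=ctrl.camera('side')
c=[at_z(T,(u,v),.04).round(3)[:2] for u,v in [ctrl.recognise('top','prism')[0]['location']]];print(c)
save(T,'t11.png',(250,190,390,280),5)
E
```

```text
t 18.7 tcp [0.5898 0.245  0.116 ] xdeg 123.6 tilt [-0. -0. -1.] d [-0.0015  0.0041  0.104 ]  turn rz 0.007 gap 0.601 F [-0.6  0.2 -0.3] ff 0.0 q [ 0.28  0.18  1.68 -0.    1.29 -0.31]
[array([ 0.434, -0.139])]
```

View pics/t11.png

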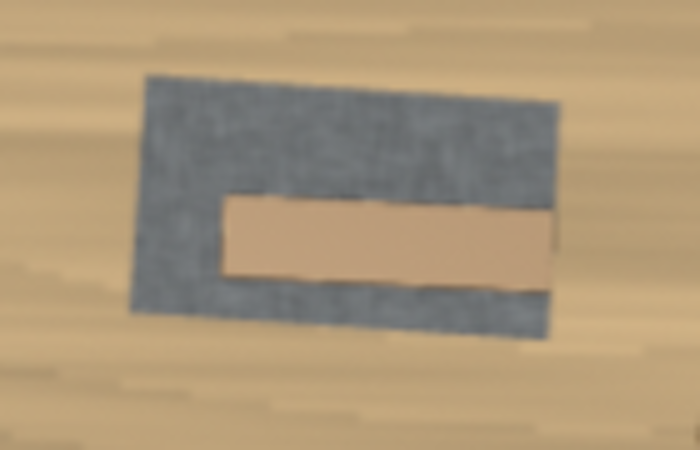

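The prism lies on the mat with its far end close to the mat's right edge (crop x 551 against 552). Checking the margin by calibration.

```bash
python3 - <<'E'
from h import *
T=ctrl.camera('top')
g=lambda u:(250+(u[0]+.5)/5-.5,190+(u[1]+.5)/5-.5)
p=[at_z(T,g(a),.04)[:2] for a in((223,237),(552,250))]
m=[at_z(T,g(a),0)[:2] for a in((146,76),(560,102),(548,338),(131,312))]
c=np.mean(m,0);ex=(m[0]+m[1]-m[2]-m[3]);ex/=np.linalg.norm(ex);ey=np.array([-ex[1],ex[0]])
print(c,np.degrees(np.arctan2(ex[1],ex[0])),np.linalg.norm(m[0]-m[1]),np.linalg.norm(m[0]-m[3]))
for q in p: print(q.round(4),((q-c)@ex).round(4),((q-c)@ey).round(4))
E
```

```text
[ 0.45149726 -0.11989641] -2.497802526418706 0.209434551428259 0.11868920694364259
[ 0.4333 -0.0576] -0.0209 0.0614
[ 0.4303 -0.2165] -0.017 -0.0974
```

The far end is 7.6 mm inside the limit and the x offset is −21/−17 mm, so the prism is fine. Picking offcut A.

```bash

python3 -m pendant '[[0.6,-0.0015,0.004,0.03,0,0,0],[0.6,0,0,0.03,0,0,0],[0.6,0,0,0.03,0,0,0],[0.6,0,0,0.014,0,0,0],[0.6,0,0,0,0,0,0]]' >/dev/null
python3 -m pendant '[[0,0,0,0,0,0,0],[0,0,0,0,0,0,0],[0,0,0,0,0,0,0],[0,0,0,0,0,0,0],[0,0,0,0,0,0,0]]' 60|grep -v rot
python3 -m pendant '[[0,0,0,-0.04,0,0,0],[0,0,0,-0.04,0,0,0],[0,0,0,-0.04,0,0,0],[0,0,0,-0.04,0,0,0],[0,0,0,-0.04,0,0,0]]' |grep -v rot
python3 -m pendant '[[0,0,0,-0.04,0,0,-0.12],[0,0,0,-0.035,0,0,-0.12],[0,0,0,0,0,0,-0.12],[0,0,0,0,0,0,-0.12],[0,0,0,0,0,0,-0.12]]' >/dev/null
python3 -m pendant '[[0,0,0,0,0,0,-0.12],[0,0,0,0,0,0,-0.12],[0,0,0,0,0,0,-0.12],[0,0,0,0,0,0,-0.12]]' |grep -v rot
python3 - <<'E'
from h import *
go(.543,-.430,.28,185.5)
E
```

```text
t: 19.75
tcp_pos: [0.5948, 0.2469, 0.0145]
ft_force: [-1.1, -0.6, 2.9]
finger_gap: 0.334
finger_force: 61.8
t: 20.17
tcp_pos: [0.5929, 0.2464, 0.2148]
ft_force: [0.2, -0.2, -1.5]
finger_gap: 0.33
finger_force: 61.3
t: 20.92
tcp_pos: [0.5931, 0.2465, 0.2877]
ft_force: [0.4, -0.5, -1.3]
finger_gap: 0.332
finger_force: 61.4
t 20.9 tcp [0.5931 0.2465 0.2877] xdeg -174.5 tilt [-0.  0. -1.] d [ 0.1148 -0.6685  0.0076]  turn rz 0.000 gap 0.332 F [ 0.4 -0.5 -1.3] ff 61.4 q [ 0.28  0.07  1.51 -0.    1.57 -1.39]
```

```bash

python3 -m pendant '[[0,0.0067,-0.0393,0,0,0,0],[0,0.0067,-0.0393,0,0,0,0],[0,0.0067,-0.0393,0,0,0,0],[0,0.0067,-0.0393,0,0,0,0],[0,0.0067,-0.0393,0,0,0,0]]' >/dev/null
python3 -m pendant '[[0,0.0067,-0.0393,0,0,0,0],[0,0.0067,-0.0393,0,0,0,0],[0,0.0067,-0.0393,0,0,0,0],[0,0.0067,-0.0393,0,0,0,0],[0,0.0067,-0.0393,0,0,0,0]]' >/dev/null
python3 -m pendant '[[0,0.0067,-0.0393,0,0,0,0],[0,0.0067,-0.0393,0,0,0,0],[0,0.0067,-0.0393,0,0,0,0],[0,0.0067,-0.0393,0,0,0,0],[0,0.0067,-0.0393,0,0,0,0]]' >/dev/null
python3 -m pendant '[[0,0.0067,-0.0393,0,0,0,0],[0,0.0067,-0.0393,0,0,0,0],[0,0,0,0,0,0,0],[0,0,0,0,0,0,0]]' |grep -v rot
python3 - <<'E'
from h import *
go(.543,-.430,.21,185.5)
S=ctrl.camera('side');save(S,'s12.png',(220,200,430,400),3)
E
```

```text
t: 22.5
tcp_pos: [0.5391, -0.4311, 0.2868]
ft_force: [0.5, 0.2, -0.8]
finger_gap: 0.337
finger_force: 61.3
t 22.5 tcp [ 0.5391 -0.4311  0.2868] xdeg -175.0 tilt [ 0.     0.001 -1.   ] d [-0.004   0.0007  0.0768]  turn rz -0.009 gap 0.337 F [ 0.5  0.2 -0.8] ff 61.3 q [-0.78  0.18  1.38  0.    1.58 -2.44]
```

View pics/s12.png

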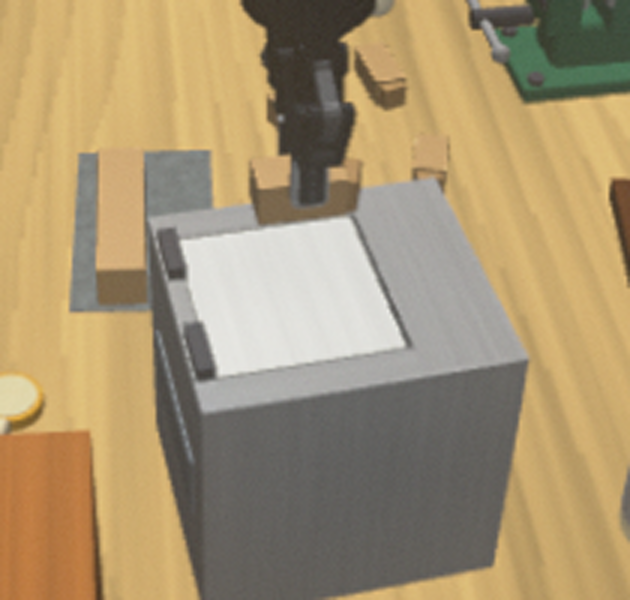

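The offcut hangs over the flap, aligned, with the bin at crop (150..525,180..600). Now pushing it down through.

```bash

python3 -m pendant '[[0,-0.004,0,0.03,0,0,0],[0,0,0,0.03,0,0,0],[0,0,0,0.02,0,0,0],[0,0,0,0.02,0,0,0],[0,0,0,0.02,0,0,0]]' |grep -v rot
python3 -m pendant '[[0,0,0,0.015,0,0,0],[0,0,0,0.014,0,0,0],[0,0,0,0,0,0,0],[0.6,0,0,0,0,0,0],[0.6,0,0,0,0,0,0]]' |grep -v rot
python3 -m pendant '[[0.6,0,0,0,0,0,0],[0.6,0,0,0,0,0,0],[0.6,0,0,0,0,0,0],[0.6,0,0,0,0,0,0]]' |grep -v rot
python3 -m pendant '[[0.6,0,0,-0.02,0,0,0],[0.6,0,0,-0.03,0,0,0],[0.6,0,0,-0.03,0,0,0],[0.6,0,0,-0.03,0,0,0],[0.6,0,0,-0.03,0,0,0]]' |grep -v rot
python3 - <<'E'
from h import *
go(.543,-.430,.21,185.5)
S=ctrl.camera('side');save(S,'s13.png',(220,200,430,400),3)
E
```

```text
t: 22.97
tcp_pos: [0.545, -0.4271, 0.1676]
ft_force: [-0.2, 0.7, 1.8]
finger_gap: 0.334
finger_force: 61.6
t: 23.38
tcp_pos: [0.5447, -0.429, 0.1398]
ft_force: [0.7, 0.7, 1.0]
finger_gap: 0.593
finger_force: 0.5
t: 23.72
tcp_pos: [0.5442, -0.4294, 0.1394]
ft_force: [0.2, -0.1, 1.0]
finger_gap: 0.595
finger_force: 0.6
t: 24.13
tcp_pos: [0.5436, -0.4289, 0.2796]
ft_force: [-0.1, 0.1, 0.5]
finger_gap: 0.601
finger_force: 0.0
t 24.1 tcp [ 0.5436 -0.4289  0.2796] xdeg -174.9 tilt [ 0.001  0.    -1.   ] d [ 0.0006 -0.0011  0.0696]  turn rz -0.006 gap 0.601 F [-0.1  0.1  0.5] ff 0.0 q [-0.78  0.19  1.39 -0.    1.57 -2.44]
```

View pics/s13.png

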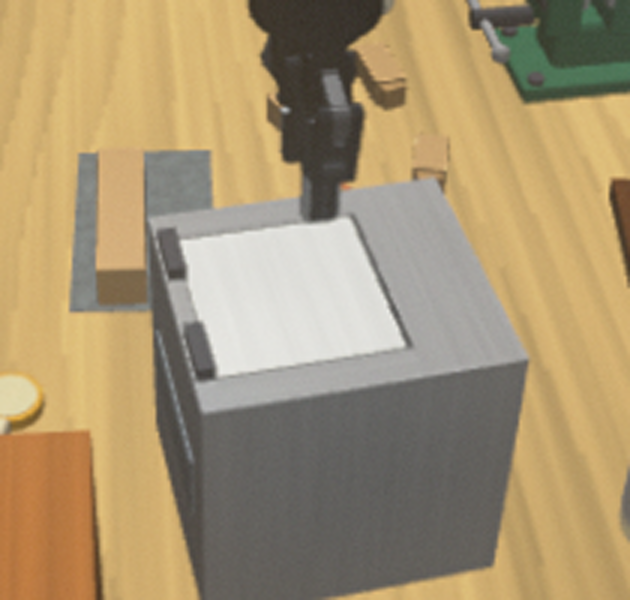

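Offcut A is in the bin and the flap is shut; the prism is still on the mat. I have used up my picture budget, so from here I work from the networks and numbers only. Next is offcut D.

```bash

python3 -m pendant '[[0.6,0,0,-0.01,0,0,0.124],[0.6,0,0,0,0,0,0.124],[0.6,0,0,0,0,0,0.124],[0.6,0,0,0,0,0,0.124],[0.6,0,0,0,0,0,0.124]]' >/dev/null
python3 -m pendant '[[0.6,0,0,0,0,0,0.124],[0.6,0,0,0,0,0,0.124],[0.6,0,0,0,0,0,0.124],[0.6,0,0,0,0,0,0.124],[0.6,0,0,0,0,0,0.124]]' >/dev/null
python3 -m pendant '[[0.6,0,0,0,0,0,0.124],[0.6,0,0,0,0,0,0.124],[0.6,0,0,0,0,0,0.124],[0.6,0,0,0,0,0,0.124],[0.6,0,0,0,0,0,0.124]]' >/dev/null
cat >> h.py <<'E'
def offs():
    "offcut list: recognised centre + orientation by comparing with the first picture"
    import pickle
    T=ctrl.camera('top');T0,_=pickle.load(open('c0.pkl','rb'))
    D=np.abs(T['image'].astype(int)-T0['image']).max(2)
    for n,(u,v) in dict(A=(175,170),B=(247,136),C=(271,170),D=(304,131)).items():
        print(n,'changed px',int((D[v-18:v+18,u-22:u+22]>40).sum()),end='; ')
    for q in ('offcut1',): print([(np.round(r['location'],1).tolist(),round(r['confidence'],2),at_z(T,r['location'],.028)[:2].round(3).tolist()) for r in ctrl.recognise('top',q)])
    print('prism',[at_z(T,r['location'],.04)[:2].round(3) for r in ctrl.recognise('top','prism')][:1])
    return T,T0
E
python3 - <<'E'
from h import *
go(.704,-.073,.12,78.8)
offs()
E
```

```text
t 25.4 tcp [ 0.5437 -0.429   0.288 ] xdeg 78.2 tilt [-0.    -0.001 -1.   ] d [0.3813 0.0844 0.1679]  turn rz -0.010 gap 0.6 F [ 0.1 -0.2  0.5] ff 0.0 q [-0.78  0.18  1.38 -0.    1.58 -0.57]
A changed px 111; B changed px 0; C changed px 0; D changed px 0; [([248.5, 139.0], 0.79, [0.676, 0.061]), ([302.1, 128.5], 0.69, [0.706, -0.072]), ([462.7, 187.2], 0.6, [0.566, -0.476]), ([274.5, 169.2], 0.56, [0.601, -0.006])]
prism [array([ 0.342, -0.316])]
```

```bash

python3 -m pendant '[[0.6,0.0381,0.0084,0,0,0,0],[0.6,0.0381,0.0084,0,0,0,0],[0.6,0.0381,0.0084,0,0,0,0],[0.6,0.0381,0.0084,0,0,0,0],[0.6,0.0381,0.0084,0,0,0,0]]' >/dev/null
python3 -m pendant '[[0.6,0.0381,0.0084,0,0,0,0],[0.6,0.0381,0.0084,0,0,0,0],[0.6,0.0381,0.0084,0,0,0,0],[0.6,0.0381,0.0084,0,0,0,0],[0.6,0.0381,0.0084,0,0,0,0]]' >/dev/null
python3 -m pendant '[[0.6,0,0,0.04,0,0,-0.01],[0.6,0,0,0.04,0,0,0],[0.6,0,0,0.04,0,0,0],[0.6,0,0,0.04,0,0,0],[0.6,0,0,0,0,0,0]]' >/dev/null
python3 - <<'E'
from h import *
go(.704,-.073,.012,78.8)
E
```

```text
t 26.8 tcp [ 0.6953 -0.0706  0.1167] xdeg 79.3 tilt [ 0.    -0.018 -1.   ] d [-0.0008  0.0109  0.1045]  turn rz 0.009 gap 0.602 F [-1.7  0.7 -2.6] ff 0.0 q [-0.21  0.32  1.51 -0.    1.33 -0.02]
```

```bash

python3 -m pendant '[[0.6,0,0,0,0,0,0],[0.6,0,0,0,0,0,0]]' >/dev/null
python3 - <<'E'
from h import *
go(.704,-.073,.012,78.8)
E
```

```text
t 27.0 tcp [ 0.703  -0.0724  0.131 ] xdeg 79.2 tilt [-0.     0.003 -1.   ] d [-0.0004  0.0007  0.119 ]  turn rz 0.008 gap 0.604 F [ 1.  -0.1  1.2] ff 0.0 q [-0.21  0.31  1.49 -0.    1.34 -0.02]
```

```bash

python3 -m pendant '[[0.6,0,0.001,0.035,0,0,0.008],[0.6,0,0,0.035,0,0,0],[0.6,0,0,0.033,0,0,0],[0.6,0,0,0.015,0,0,0],[0.6,0,0,0,0,0,0]]' |grep -v rot
python3 -m pendant '[[0,0,0,0,0,0,0],[0,0,0,0,0,0,0],[0,0,0,0,0,0,0],[0,0,0,0,0,0,0],[0,0,0,0,0,0,0]]' 60|grep -v rot
python3 -m pendant '[[0,0,0,-0.04,0,0,0],[0,0,0,-0.04,0,0,0],[0,0,0,-0.04,0,0,0],[0,0,0,-0.04,0,0,0],[0,0,0,-0.04,0,0,0]]' >/dev/null
python3 -m pendant '[[0,0,0,-0.04,0,0,0.12],[0,0,0,-0.035,0,0,0.12],[0,0,0,0,0,0,0.12],[0,0,0,0,0,0,0.12],[0,0,0,0,0,0,0.12]]' >/dev/null
python3 -m pendant '[[0,0,0,0,0,0,0.12],[0,0,0,0,0,0,0.12],[0,0,0,0,0,0,0.12],[0,0,0,0,0,0,0.12],[0,0,0,0,0,0,0.12]]' >/dev/null
python3 -m pendant '[[0,0,0,0,0,0,0.08],[0,0,0,0,0,0,0],[0,0,0,0,0,0,0]]' |grep -v rot
python3 - <<'E'
from h import *
go(.543,-.430,.287,5.5)
E
```

```text
t: 27.42
tcp_pos: [0.7016, -0.0721, 0.0087]
ft_force: [-1.3, 1.0, -1.0]
finger_gap: 0.601
finger_force: 0.0
t: 27.83
tcp_pos: [0.7057, -0.0728, 0.0148]
ft_force: [-0.2, 0.7, 7.1]
finger_gap: 0.33
finger_force: 60.6
t: 29.33
tcp_pos: [0.7027, -0.0721, 0.2862]
ft_force: [0.2, 0.1, -0.4]
finger_gap: 0.331
finger_force: 59.7
t 29.3 tcp [ 0.7027 -0.0721  0.2862] xdeg 5.5 tilt [ 0.001  0.    -1.   ] d [-0.1933  0.3409 -0.0009]  turn rz 0.000 gap 0.331 F [ 0.2  0.1 -0.4] ff 59.7 q [-0.21  0.22  1.34 -0.    1.58  1.27]
```

10 rows of (−0.0193, 0.0341).

```bash

python3 -m pendant '[[0,-0.0193,0.0341,0,0,0,0],[0,-0.0193,0.0341,0,0,0,0],[0,-0.0193,0.0341,0,0,0,0],[0,-0.0193,0.0341,0,0,0,0],[0,-0.0193,0.0341,0,0,0,0]]' >/dev/null
python3 -m pendant '[[0,-0.0193,0.0341,0,0,0,0],[0,-0.0193,0.0341,0,0,0,0],[0,-0.0193,0.0341,0,0,0,0],[0,-0.0193,0.0341,0,0,0,0],[0,-0.0193,0.0341,0,0,0,0]]' >/dev/null
python3 -m pendant '[[0,0,0,0,0,0,0],[0,0,0,0,0,0,0]]'|grep -v rot
python3 - <<'E'
from h import *
go(.543,-.430,.138,5.5)
E
```

```text
t: 30.33
tcp_pos: [0.5412, -0.4317, 0.2854]
ft_force: [1.2, 0.8, -1.0]
finger_gap: 0.334
finger_force: 59.8
t 30.3 tcp [ 0.5412 -0.4317  0.2854] xdeg 5.3 tilt [ 0. -0. -1.] d [ 0.0019 -0.0015  0.1474]  turn rz -0.004 gap 0.334 F [ 1.2  0.8 -1. ] ff 59.8 q [-0.78  0.18  1.38  0.    1.58  0.7 ]
```

```bash

python3 -m pendant '[[0,0.002,-0.0015,0.03,0,0,0],[0,0,0,0.03,0,0,0],[0,0,0,0.02,0,0,0],[0,0,0,0.02,0,0,0],[0,0,0,0.02,0,0,0]]' |grep -v rot
python3 -m pendant '[[0,0,0,0.015,0,0,0],[0,0,0,0.014,0,0,0],[0,0,0,0,0,0,0],[0.6,0,0,0,0,0,0],[0.6,0,0,0,0,0,0]]' |grep -v rot
python3 -m pendant '[[0.6,0,0,0,0,0,0],[0.6,0,0,0,0,0,0],[0.6,0,0,0,0,0,0],[0.6,0,0,0,0,0,0]]' |grep -v rot
python3 -m pendant '[[0.6,0,0,-0.02,0,0,0],[0.6,0,0,-0.03,0,0,0],[0.6,0,0,-0.03,0,0,0],[0.6,0,0,-0.03,0,0,0],[0.6,0,0,-0.03,0,0,0]]' >/dev/null
python3 -m pendant '[[0.6,0,0,-0.01,0,0,0.1187],[0.6,0,0,0,0,0,0.1187],[0.6,0,0,0,0,0,0.1187],[0.6,0,0,0,0,0,0.1187],[0.6,0,0,0,0,0,0.1187]]' >/dev/null
python3 -m pendant '[[0.6,0,0,0,0,0,0.1187],[0.6,0,0,0,0,0,0.1187],[0.6,0,0,0,0,0,0.1187],[0.6,0,0,0,0,0,0.1187],[0.6,0,0,0,0,0,0.1187]]' >/dev/null
python3 - <<'E'
from h import *
go(.599,.003,.132,-62.5)
offs();S=ctrl.camera('side')
print([(r['location'],round(r['confidence'],2)) for r in ctrl.recognise('side','offcut1')],ctrl.recognise('side','flap')[:1])
import pickle;_,S0=pickle.load(open('c0.pkl','rb'))
D=np.abs(S['image'].astype(int)-S0['image']).max(2);print('flap region change',(D[275:325,283:350]>40).sum(),'cols/rows',(D[275:325,283:350]>40).nonzero()[0][:5])
E
```

```text
t: 30.75
tcp_pos: [0.5456, -0.4268, 0.1655]
ft_force: [1.3, 0.2, 1.4]
finger_gap: 0.329
finger_force: 60.0
t: 31.17
tcp_pos: [0.545, -0.4282, 0.1376]
ft_force: [0.7, 0.9, 0.2]
finger_gap: 0.594
finger_force: 0.5
t: 31.5
tcp_pos: [0.5445, -0.4286, 0.1374]
ft_force: [0.5, -0.6, 1.7]
finger_gap: 0.6
finger_force: 0.5
t 32.8 tcp [ 0.5439 -0.4282  0.2862] xdeg -63.0 tilt [-0.     0.001 -1.   ] d [-0.3592 -0.245   0.1541]  turn rz -0.009 gap 0.6 F [-0.   0.5  0.1] ff 0.0 q [-0.77  0.18  1.38 -0.    1.58  1.9 ]
A changed px 112; B changed px 0; C changed px 0; D changed px 86; [([273.1, 168.9], 0.89, [0.601, -0.002]), ([248.5, 134.6], 0.62, [0.688, 0.062])]
prism [array([ 0.432, -0.142])]
[([321.3, 241.8], 0.49)] [{'location': [316.7, 296.5], 'confidence': 0.75}]
flap region change 0 cols/rows []
```

```bash

python3 -m pendant '[[0.6,-0.0327,-0.0223,0,0,0,0],[0.6,-0.0327,-0.0223,0,0,0,0],[0.6,-0.0327,-0.0223,0,0,0,0],[0.6,-0.0327,-0.0223,0,0,0,0],[0.6,-0.0327,-0.0223,0,0,0,0]]' >/dev/null
python3 -m pendant '[[0.6,-0.0327,-0.0223,0,0,0,0],[0.6,-0.0327,-0.0223,0,0,0,0],[0.6,-0.0327,-0.0223,0,0,0,0],[0.6,-0.0327,-0.0223,0,0,0,0],[0.6,-0.0327,-0.0223,0,0,0,0]]' >/dev/null
python3 -m pendant '[[0.6,-0.0327,-0.0223,0,0,0,-0.009],[0.6,0,0,0.04,0,0,0],[0.6,0,0,0.04,0,0,0],[0.6,0,0,0.04,0,0,0],[0.6,0,0,0.034,0,0,0]]' >/dev/null
python3 -m pendant '[[0.6,0,0,0,0,0,0],[0.6,0,0,0,0,0,0]]' >/dev/null
python3 - <<'E'
from h import *
go(.599,.003,.012,-62.5)
E
```

```text
t 34.5 tcp [0.5952 0.0043 0.1303] xdeg -62.1 tilt [-0.003  0.004 -1.   ] d [ 0.0033 -0.0032  0.1183]  turn rz 0.008 gap 0.6 F [ 0.4 -0.5 -0.5] ff 0.0 q [-0.12  0.07  1.77 -0.    1.31  2.54]
```

```bash

python3 -m pendant '[[0.6,0.002,-0.002,0.035,0,0,0],[0.6,0,0,0.035,0,0,0],[0.6,0,0,0.033,0,0,0],[0.6,0,0,0.014,0,0,0],[0.6,0,0,0,0,0,0]]' |grep -v rot
python3 -m pendant '[[0,0,0,0,0,0,0],[0,0,0,0,0,0,0],[0,0,0,0,0,0,0],[0,0,0,0,0,0,0],[0,0,0,0,0,0,0]]' 60|grep -v rot
python3 -m pendant '[[0,0,0,-0.04,0,0,0],[0,0,0,-0.04,0,0,0],[0,0,0,-0.04,0,0,0],[0,0,0,-0.04,0,0,0],[0,0,0,-0.04,0,0,0]]' >/dev/null
python3 -m pendant '[[0,0,0,-0.04,0,0,-0.1187],[0,0,0,-0.035,0,0,-0.1187],[0,0,0,0,0,0,-0.1187],[0,0,0,0,0,0,-0.1187],[0,0,0,0,0,0,-0.1187]]' >/dev/null
python3 -m pendant '[[0,0,0,0,0,0,-0.1187],[0,0,0,0,0,0,-0.1187],[0,0,0,0,0,0,-0.1187],[0,0,0,0,0,0,-0.1187],[0,0,0,0,0,0,-0.1187]]' >/dev/null
python3 -m pendant '[[0,0,0,0,0,0,0],[0,0,0,0,0,0,0]]' |grep -v rot
python3 - <<'E'
from h import *
go(.543,-.430,.287,5.5)
E
```

```text
t: 34.88
tcp_pos: [0.5986, 0.0033, 0.0141]
ft_force: [-0.9, 0.1, 0.0]
finger_gap: 0.596
finger_force: 0.0
t: 35.3
tcp_pos: [0.6026, 0.0029, 0.0193]
ft_force: [0.4, 0.8, 7.7]
finger_gap: 0.328
finger_force: 61.9
t: 36.72
tcp_pos: [0.5995, 0.0033, 0.2911]
ft_force: [0.7, -0.1, -0.5]
finger_gap: 0.326
finger_force: 61.0
t 36.7 tcp [0.5995 0.0033 0.2911] xdeg 5.7 tilt [ 0.001  0.    -1.   ] d [-0.0995  0.4255  0.0042]  turn rz 0.004 gap 0.326 F [ 0.7 -0.1 -0.5] ff 61.0 q [-0.12 -0.04  1.6  -0.    1.57  1.35]
```

```bash

python3 -m pendant '[[0,-0.009,0.0387,0,0,0,0],[0,-0.009,0.0387,0,0,0,0],[0,-0.009,0.0387,0,0,0,0],[0,-0.009,0.0387,0,0,0,0],[0,-0.009,0.0387,0,0,0,0]]' >/dev/null
python3 -m pendant '[[0,-0.009,0.0387,0,0,0,0],[0,-0.009,0.0387,0,0,0,0],[0,-0.009,0.0387,0,0,0,0],[0,-0.009,0.0387,0,0,0,0],[0,-0.009,0.0387,0,0,0,0]]' >/dev/null
python3 -m pendant '[[0,-0.009,0.0387,0,0,0,0],[0,0,0,0,0,0,0],[0,0,0,0,0,0,0]]'|grep -v rot
python3 - <<'E'
from h import *
go(.543,-.430,.138,5.5)
E
```

```text
t: 37.8
tcp_pos: [0.5439, -0.4322, 0.2899]
ft_force: [0.3, 0.1, -1.2]
finger_gap: 0.329
finger_force: 61.0
t 37.8 tcp [ 0.5439 -0.4322  0.2899] xdeg 5.6 tilt [-0.    -0.001 -1.   ] d [-0.0006 -0.0022  0.1519]  turn rz 0.001 gap 0.329 F [ 0.3  0.1 -1.2] ff 61.0 q [-0.78  0.19  1.37  0.    1.58  0.69]
```

```bash

python3 -m pendant '[[0,0,-0.001,0.03,0,0,0],[0,0,0,0.03,0,0,0],[0,0,0,0.022,0,0,0],[0,0,0,0.022,0,0,0],[0,0,0,0.02,0,0,0]]' |grep -v rot
python3 -m pendant '[[0,0,0,0.015,0,0,0],[0,0,0,0.015,0,0,0],[0,0,0,0,0,0,0],[0.6,0,0,0,0,0,0],[0.6,0,0,0,0,0,0]]' |grep -v rot
python3 -m pendant '[[0.6,0,0,0,0,0,0],[0.6,0,0,0,0,0,0],[0.6,0,0,0,0,0,0],[0.6,0,0,0,0,0,0]]' |grep -v rot
python3 -m pendant '[[0.6,0,0,-0.02,0,0,0],[0.6,0,0,-0.03,0,0,0],[0.6,0,0,-0.03,0,0,0],[0.6,0,0,-0.03,0,0,0],[0.6,0,0,-0.04,0,0,0]]' >/dev/null
python3 -m pendant '[[0.6,0,0,0,0,0,-0.1218],[0.6,0,0,0,0,0,-0.1218],[0.6,0,0,0,0,0,-0.1218],[0.6,0,0,0,0,0,-0.1218],[0.6,0,0,0,0,0,-0.1218]]' >/dev/null
python3 -m pendant '[[0.6,0,0,0,0,0,-0.1218],[0.6,0,0,0,0,0,-0.1218],[0.6,0,0,0,0,0,-0.1218],[0.6,0,0,0,0,0,-0.1218],[0.6,0,0,0,0,0,-0.1218]]' >/dev/null
python3 -m pendant '[[0.6,0,0,0,0,0,-0.1218],[0.6,0,0,0,0,0,-0.1218],[0.6,0,0,0,0,0,-0.1218],[0.6,0,0,0,0,0,-0.1218]]' >/dev/null
python3 - <<'E'
from h import *
go(.686,.067,.132,103.3)
offs();S=ctrl.camera('side')
print([(r['location'],round(r['confidence'],2)) for r in ctrl.recognise('side','offcut1')],ctrl.recognise('side','flap')[:1])
import pickle;_,S0=pickle.load(open('c0.pkl','rb'))
D=np.abs(S['image'].astype(int)-S0['image']).max(2);print('flap region change',(D[275:325,283:350]>40).sum())
E
```

```text
t: 38.22
tcp_pos: [0.5454, -0.4278, 0.1661]
ft_force: [0.5, 0.1, 0.5]
finger_gap: 0.33
finger_force: 61.2
t: 38.63
tcp_pos: [0.5453, -0.4295, 0.1378]
ft_force: [0.7, 0.5, 0.6]
finger_gap: 0.588
finger_force: 0.5
t: 38.97
tcp_pos: [0.5448, -0.4299, 0.1374]
ft_force: [0.3, -0.2, 1.3]
finger_gap: 0.6
finger_force: 0.5
t 40.5 tcp [ 0.5443 -0.4295  0.2862] xdeg 103.9 tilt [ 0.    -0.001 -1.   ] d [0.4478 0.257  0.1541]  turn rz 0.011 gap 0.6 F [ 0.3  0.6 -0.2] ff 0.0 q [-0.78  0.19  1.38 -0.    1.58 -1.02]
A changed px 111; B changed px 0; C changed px 68; D changed px 84; [([250.7, 137.0], 0.76, [0.681, 0.056])]
prism [array([ 0.437, -0.139])]
[([297.3, 174.9], 0.51)] [{'location': [315.3, 300.2], 'confidence': 0.73}]
flap region change 0
```

B is unmoved. 13 rows of (0.03445, 0.0198).

```bash

python3 -m pendant '[[0.6,0.0345,0.0198,0,0,0,0],[0.6,0.0345,0.0198,0,0,0,0],[0.6,0.0345,0.0198,0,0,0,0],[0.6,0.0345,0.0198,0,0,0,0],[0.6,0.0345,0.0198,0,0,0,0]]' >/dev/null
python3 -m pendant '[[0.6,0.0345,0.0198,0,0,0,0],[0.6,0.0345,0.0198,0,0,0,0],[0.6,0.0345,0.0198,0,0,0,0],[0.6,0.0345,0.0198,0,0,0,0],[0.6,0.0345,0.0198,0,0,0,0]]' >/dev/null
python3 -m pendant '[[0.6,0.0345,0.0198,0,0,0,0.011],[0.6,0.0345,0.0198,0,0,0,0],[0.6,0.0345,0.0198,0,0,0,0],[0.6,0,0,0.04,0,0,0],[0.6,0,0,0.04,0,0,0]]' >/dev/null
python3 -m pendant '[[0.6,0,0,0.04,0,0,0],[0.6,0,0,0.034,0,0,0],[0.6,0,0,0,0,0,0],[0.6,0,0,0,0,0,0]]' >/dev/null
python3 - <<'E'
from h import *
go(.686,.067,.012,103.3);offs()
E
```

```text
t 42.4 tcp [0.6886 0.0669 0.1298] xdeg 102.9 tilt [ 0.001 -0.005 -1.   ] d [ 0.0005 -0.0019  0.1178]  turn rz -0.007 gap 0.602 F [0.2 0.1 0.5] ff 0.0 q [-0.01  0.28  1.53 -0.    1.34 -0.24]
A changed px 693; B changed px 1104; C changed px 380; D changed px 199; []
prism [array([ 0.432, -0.135])]
```

```bash

python3 -m pendant '[[0.6,0,-0.001,0.035,0,0,-0.004],[0.6,0,0,0.035,0,0,0],[0.6,0,0,0.033,0,0,0],[0.6,0,0,0.014,0,0,0],[0.6,0,0,0,0,0,0]]' |grep -v rot
python3 -m pendant '[[0,0,0,0,0,0,0],[0,0,0,0,0,0,0],[0,0,0,0,0,0,0],[0,0,0,0,0,0,0],[0,0,0,0,0,0,0]]' 60|grep -v rot
python3 -m pendant '[[0,0,0,-0.04,0,0,0],[0,0,0,-0.04,0,0,0],[0,0,0,-0.04,0,0,0],[0,0,0,-0.04,0,0,0],[0,0,0,-0.04,0,0,0]]' >/dev/null
python3 -m pendant '[[0,0,0,-0.04,0,0,-0.1196],[0,0,0,-0.035,0,0,-0.1196],[0,0,0,0,0,0,-0.1196],[0,0,0,0,0,0,-0.1196],[0,0,0,0,0,0,-0.1196]]' >/dev/null
python3 -m pendant '[[0,0,0,0,0,0,-0.1196],[0,0,0,0,0,0,-0.1196],[0,0,0,0,0,0,-0.1196],[0,0,0,0,0,0,-0.1196],[0,0,0,0,0,0,-0.1196]]' >/dev/null
python3 -m pendant '[[0,0,0,0,0,0,-0.1196],[0,0,0,0,0,0,-0.1196],[0,0,0,0,0,0,0],[0,0,0,0,0,0,0]]' |grep -v rot
python3 - <<'E'
from h import *
go(.543,-.430,.287,185.5)
E
```

```text
t: 43.0
tcp_pos: [0.6877, 0.0665, 0.0131]
ft_force: [-0.7, -0.0, -1.1]
finger_gap: 0.597
finger_force: 0.0
t: 43.42
tcp_pos: [0.6921, 0.0666, 0.0193]
ft_force: [-0.9, -0.1, 7.0]
finger_gap: 0.327
finger_force: 61.3
t: 45.0
tcp_pos: [0.6893, 0.0667, 0.2909]
ft_force: [0.1, -0.5, -0.9]
finger_gap: 0.327
finger_force: 60.4
t 45.0 tcp [0.6893 0.0667 0.2909] xdeg -174.8 tilt [-0.001 -0.    -1.   ] d [ 0.1911 -0.4812  0.0038]  turn rz -0.004 gap 0.327 F [ 0.1 -0.5 -0.9] ff 60.4 q [-0.01  0.18  1.37  0.    1.58 -1.67]
```

13 rows of (0.0147, −0.037).

```bash

python3 -m pendant '[[0,0.0147,-0.037,0,0,0,0],[0,0.0147,-0.037,0,0,0,0],[0,0.0147,-0.037,0,0,0,0],[0,0.0147,-0.037,0,0,0,0],[0,0.0147,-0.037,0,0,0,0]]' >/dev/null
python3 -m pendant '[[0,0.0147,-0.037,0,0,0,0],[0,0.0147,-0.037,0,0,0,0],[0,0.0147,-0.037,0,0,0,0],[0,0.0147,-0.037,0,0,0,0],[0,0.0147,-0.037,0,0,0,0]]' >/dev/null
python3 -m pendant '[[0,0.0147,-0.037,0,0,0,0],[0,0.0147,-0.037,0,0,0,0],[0,0.0147,-0.037,0,0,0,0],[0,0,0,0,0,0,0],[0,0,0,0,0,0,0]]'|grep -v rot
python3 - <<'E'
from h import *
go(.543,-.430,.138,185.5)
E
```

```text
t: 46.25
tcp_pos: [0.5434, -0.4322, 0.2901]
ft_force: [-0.3, 0.4, -1.6]
finger_gap: 0.329
finger_force: 60.4
t 46.2 tcp [ 0.5434 -0.4322  0.2901] xdeg -174.9 tilt [ 0.  0. -1.] d [0.0002 0.0022 0.1521]  turn rz -0.007 gap 0.329 F [-0.3  0.4 -1.6] ff 60.4 q [-0.78  0.19  1.37  0.    1.58 -2.44]
```

```bash

python3 -m pendant '[[0,0,0.001,0.03,0,0,0],[0,0,0,0.03,0,0,0],[0,0,0,0.022,0,0,0],[0,0,0,0.022,0,0,0],[0,0,0,0.02,0,0,0]]' |grep -v rot
python3 -m pendant '[[0,0,0,0.015,0,0,0],[0,0,0,0.015,0,0,0],[0,0,0,0,0,0,0],[0.6,0,0,0,0,0,0],[0.6,0,0,0,0,0,0]]' |grep -v rot
python3 -m pendant '[[0.6,0,0,0,0,0,0],[0.6,0,0,0,0,0,0],[0.6,0,0,0,0,0,0],[0.6,0,0,0,0,0,0]]' |grep -v rot
python3 -m pendant '[[0.6,0,0,-0.02,0,0,0],[0.6,0,0,-0.03,0,0,0],[0.6,0,0,-0.03,0,0,0],[0.6,0,0,-0.03,0,0,0],[0,0,0,-0.04,0,0,0]]' >/dev/null
python3 -m pendant '[[0,0,0,0,0,0,0],[0,0,0,0,0,0,0],[0,0,0,0,0,0,0],[0,0,0,0,0,0,0]]' >/dev/null
python3 - <<'E'
from h import *
go(.581,.364,.287,185.5)
T,T0=offs();S=ctrl.camera('side')
print([(r['location'],round(r['confidence'],2)) for r in ctrl.recognise('side','offcut1')],ctrl.recognise('side','flap')[:1])
import pickle;_,S0=pickle.load(open('c0.pkl','rb'))
D=np.abs(S['image'].astype(int)-S0['image']).max(2);print('flap region change',(D[275:325,283:350]>40).sum())
print('bell',tri(T,ctrl.recognise('top','bell_base')[0]['location'],S,ctrl.recognise('side','bell_base')[0]['location']))
# prism edges: rows/cols with sand colour within mat region
im=T['image'].astype(int);w=im[190:280,250:390];m=((w[...,0]-w[...,2])>25).astype(np.uint8)
f=lambda u,v:(u+250,v+190)
r,c=np.nonzero(m[30:58,42:112]);print('prism cols',250+42+c.min(),250+42+c.max())
for row in (238,): print(m[row-190,35:125])
E
```

```text
t: 46.67
tcp_pos: [0.5454, -0.4278, 0.1661]
ft_force: [1.0, -0.2, 1.4]
finger_gap: 0.331
finger_force: 60.6
t: 47.08
tcp_pos: [0.5451, -0.4294, 0.1377]
ft_force: [1.2, 1.4, 2.0]
finger_gap: 0.592
finger_force: 0.5
t: 47.42
tcp_pos: [0.5446, -0.4299, 0.1375]
ft_force: [0.1, -0.7, 1.1]
finger_gap: 0.601
finger_force: 0.5
t 48.2 tcp [ 0.5437 -0.4288  0.2839] xdeg -174.6 tilt [ 0.002  0.003 -1.   ] d [-0.1119  0.7857 -0.0013]  turn rz -0.002 gap 0.006 F [-0.8 -0.3 -0.5] ff 0.0 q [-0.78  0.19  1.38 -0.    1.58 -2.44]
A changed px 111; B changed px 105; C changed px 68; D changed px 84; [([327.2, 171.1], 0.2, [0.599, -0.137])]
prism [array([ 0.434, -0.138])]
[([314.8, 296.3], 0.2)] [{'location': [318.2, 298.2], 'confidence': 0.89}]
flap region change 0
bell (array([0.57243471, 0.35634807, 0.02409924]), np.float64(0.013585371284429711))
prism cols 294 361
[0 0 0 0 0 0 0 0 0 1 1 1 1 1 1 1 1 1 1 1 1 1 1 1 1 1 1 1 1 1 1 1 1 1 1 1 1
 1 1 1 1 1 1 1 1 1 1 1 1 1 1 1 1 1 1 1 1 1 1 1 1 1 1 1 1 1 1 1 1 1 1 1 1 1
 1 1 1 1 1 1 1 1 1 1 1 1 1 1 1 1]
```

All the offcuts are in and the flap is shut. Off to the bell with the fingers closed: 20 rows of (−0.0056, 0.0393).

```bash

python3 -m pendant '[[0,-0.0056,0.0393,0,0,0,0],[0,-0.0056,0.0393,0,0,0,0],[0,-0.0056,0.0393,0,0,0,0],[0,-0.0056,0.0393,0,0,0,0],[0,-0.0056,0.0393,0,0,0,0]]' >/dev/null
python3 -m pendant '[[0,-0.0056,0.0393,0,0,0,0],[0,-0.0056,0.0393,0,0,0,0],[0,-0.0056,0.0393,0,0,0,0],[0,-0.0056,0.0393,0,0,0,0],[0,-0.0056,0.0393,0,0,0,0]]' >/dev/null
python3 -m pendant '[[0,-0.0056,0.0393,0,0,0,0],[0,-0.0056,0.0393,0,0,0,0],[0,-0.0056,0.0393,0,0,0,0],[0,-0.0056,0.0393,0,0,0,0],[0,-0.0056,0.0393,0,0,0,0]]' >/dev/null
python3 -m pendant '[[0,-0.0056,0.0393,0,0,0,0],[0,-0.0056,0.0393,0,0,0,0],[0,-0.0056,0.0393,0,0,0,0],[0,-0.0056,0.0393,0,0,0,0],[0,-0.0056,0.0393,0,0,0,0]]' >/dev/null
python3 -m pendant '[[0,0,0,0.04,0,0,0],[0,0,0,0.04,0,0,0],[0,0,0,0.04,0,0,0],[0,0,0,0.04,0,0,0],[0,0,0,0,0,0,0]]' >/dev/null
python3 -m pendant '[[0,0,0,0,0,0,0],[0,0,0,0,0,0,0]]'
python3 - <<'E'
from h import *
go(.581,.364,.08)
import pickle;T,S=pickle.load(open('c0.pkl','rb'));print('dome',at_z(T,(110+62.5/3-.5,110+199.5/3-.5),.01))
E
```

```text
t: 50.82
tcp_pos: [0.583, 0.3644, 0.1291]
tcp_rot: [-0.148, 3.135, 0.002]
ft_force: [0.4, -0.2, 0.0]
finger_gap: 0.001
finger_force: 0.0
t 50.8 tcp [0.583  0.3644 0.1291] xdeg -174.6 tilt [-0.003  0.001 -1.   ] d [ 0.0022 -0.0003  0.0491]  gap 0.001 F [ 0.4 -0.2  0. ] ff 0.0 q [ 0.45  0.27  1.54  0.    1.32 -1.21]
dome [0.57956424 0.36099878 0.01      ]
```

```bash

python3 -m pendant '[[0,0.002,0.001,0.025,0,0,0],[0,0,0,0.025,0,0,0],[0,0,0,0,0,0,0]]'|grep -E 'pos|force: \['
python3 -m pendant '[[0,0,0,0.006,0,0,0],[0,0,0,0.006,0,0,0],[0,0,0,0,0,0,0]]'|grep -E 'pos|force: \['
python3 -m pendant '[[0,0,0,0.004,0,0,0],[0,0,0,0,0,0,0],[0,0,0,0,0,0,0]]'|grep -E 'pos|force: \['
```

```text
tcp_pos: [0.5791, 0.3643, 0.0757]
ft_force: [-1.1, -0.7, -0.7]
tcp_pos: [0.581, 0.3653, 0.0664]
ft_force: [1.4, 0.9, 1.5]
tcp_pos: [0.5811, 0.3653, 0.0623]
ft_force: [1.8, 0.5, 3.0]
```

```bash

python3 -m pendant '[[0,0,0,0.003,0,0,0],[0,0,0,0,0,0,0],[0,0,0,0,0,0,0]]'|grep -E 'pos|force: \['
python3 -m pendant '[[0,0,0,0.002,0,0,0],[0,0,0,0,0,0,0],[0,0,0,0,0,0,0]]'|grep -E 'pos|force: \['
python3 -m pendant '[[0,0,0,0.002,0,0,0],[0,0,0,0,0,0,0],[0,0,0,0,0,0,0]]'|grep -E 'pos|force: \['
```

```text
tcp_pos: [0.5811, 0.3653, 0.0591]
ft_force: [2.4, -0.0, 5.9]
tcp_pos: [0.5812, 0.3654, 0.0589]
ft_force: [-1.0, -0.4, 13.3]
tcp_pos: [0.5813, 0.3654, 0.0587]
ft_force: [-5.7, -4.5, 21.2]
```

The plunger is on its stop: force climbs to 21 N with no further travel. Letting it up, retreating and checking.

```bash

python3 -m pendant '[[0,0,0,-0.007,0,0,0],[0,0,0,-0.02,0,0,0],[0,0,0,-0.035,0,0,0],[0,0,0,-0.035,0,0,0],[0,0,0,-0.035,0,0,0]]'|grep -E 'pos|force: \['
python3 -m pendant '[[0,0,0,-0.03,0,0,0],[0,0,0,0,0,0,0],[0,0,0,0,0,0,0],[0,0,0,0,0,0,0]]'|grep -E 'pos|force: \['
python3 - <<'E'
from h import *
T,_=offs();S=ctrl.camera('side')
print([r['location'] for r in ctrl.recognise('side','bell_top')][:1])
import pickle;_,S0=pickle.load(open('c0.pkl','rb'))
D=np.abs(S['image'].astype(int)-S0['image']).max(2);print('flap change',(D[275:325,283:350]>40).sum(),'bell change',(D[158:185,285:316]>40).sum())
print(ctrl.job_done())
E
```

```text
tcp_pos: [0.5782, 0.364, 0.1847]
ft_force: [0.6, 0.0, 0.4]
tcp_pos: [0.5787, 0.3643, 0.2137]
ft_force: [-0.6, -0.7, -0.3]
A changed px 93; B changed px 81; C changed px 57; D changed px 66; []
prism [array([ 0.433, -0.143])]
[[260.6, 274.4]]
flap change 0 bell change 0
the job is handed in; nothing more can be done
None
```

I handed the job in: the prism lies on the mat, all four offcuts are in the bin with the flap shut, and the bell was pressed to its stop and is up again. The handover gave no verdict, and I viewed 15 pictures, one over the limit of 14.

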